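# Free a memo roll from its stand with the spring-bar key

### The job

The memo roll on its stand is to be changed. Take the fork key from its block, use its fork to press the sprung end of the roll's spindle in towards the roll until the pin is out of its hole, and swing that end forwards until it springs out again clear of the post. Then stand the key back in its block with its collar resting on the block, and lift the freed spindle with its roll out of the stand and lay it flat inside the memo tray, without dropping either; leave the stationery around it where it is.

Things in the scene. Friction and masses are not known exactly. Their poses are not given: they have to be found in the camera images.
- roll_stand: Roll stand, fixed: dark timber base 80 (x) x 104 mm (x from -44 to 36 mm), top at z = 14 mm, carrying a steel post on the -y side and a steel cheek on the +y side, 76 mm apart. Origin: desk height, below the spindle; z up, +y along the spindle from post to cheek, -x the front with a low tear-off bar (x = -30 mm, top 21 mm). The spindle's axis runs along y at z = 38 mm.
- post_hole (a point): Centre of the post's 9 mm round through hole, on the post's inner face (stand frame 0, -40, 38 mm); axes as the stand. The post is 18 mm wide in x, 6 mm thick (y = -40 to -46 mm), top at z = 55 mm.
- cheek_slot (a point): Bottom of the 10 mm wide slot in the plain cheek, open at the top, in which the spindle's plain pin lies (stand frame 0, 36, 34.5 mm); axes as the stand. The cheek is 32 mm wide in x, y = 36 to 42 mm, top at z = 60 mm: the plain pin lifts straight up out of it once the sprung end is free.
- roll_mid (a point): Middle of the paper roll (44 mm diameter, 40 mm wide) on its loose spindle, together about 0.19 kg; y along the spindle, from sprung end to plain end; x and z turn as it rolls. At the start at 0, 12, 38 mm in the stand, the roll 2 mm above the base, on which it rests once freed. From here the plain pin ends at y = 31.5 mm, the sprung pin at -58.6 mm. Grip the roll from above across its 44 mm.
- sprung_end (a joint): How far the spindle's sprung end is pressed in towards the roll, in m: 0 as it stands in the post, -0.0015 when free, 0.0105 at its stop; the pin is out of the hole from 0.0066 on. The spring pushes out with 2.4 N at 0 and 0.3 N more per mm (5 N at 8.5 mm). Drawn 15 to 18 mm to the front and eased off, it springs out past the post; ease the fork right back off the collar before raising it.
- neck (a point): Middle of the sprung end's neck (10 mm diameter, 17 mm long), on its axis, between the collar (22 mm diameter, 3 mm thick) on the roll's side and the post. The collar face that the fork pushes is 8.5 mm from here along +y; at the start the post's inner face is 8.5 mm along -y. y points along the spindle to the roll. Moves with the sprung end.
- pin_tip (a point): Outer end of the sprung end's 7 mm thick pin, on the axis, 15.1 mm from point neck away from the roll; at the start it is just through the post's hole.
- fork_key: Fork key (loose, 0.09 kg), upright, fork down, in its block. Origin midway between the prong tips; z up, x across the fork, y through the blade. Blade 26 mm wide, 4 mm thick; gap between the prongs 15 mm wide (19 mm at the tips) and 20 mm deep; brass collar 40 x 18 mm at z = 42 to 48 mm; wooden handle 24 (x) x 14 mm (y), z = 48 to 104 mm.
- key_handle (a point): Middle of the key's handle, 76 mm above the prong tips; axes as the key. Grip it across its 14 mm thickness (y), which is also the direction in which the blade pushes.
- key_fork (a point): Point in the gap midway between the prongs, 10 mm above their tips, 66 mm below key_handle; axes as the key.
- key_block: Dark timber block, fixed, 62 (x) x 46 (y) mm, 60 mm high, origin under its centre. In its top a slot 34 (x) x 10 (y) mm, 50 mm deep. The key stands in it, its brass collar on the block's top, prong tips 18 mm above the desk.
- block_slot (a point): Middle of the slot's mouth on the block's top face, 60 mm up; axes as the block.
- memo_tray: Black leather memo tray with a pad of white slips in it, loose (0.22 kg), 105 (x) x 125 (y) mm, origin under its centre, rim 34 mm high. Inside its 7 mm walls it is 92 x 110 mm; the top of the slips is 21 mm above the desk, so the roll's middle lies at 43 mm.
- ink_bottle: Square ink bottle, 50 x 50 x 73 mm, on the blotter; bystander.
- mug: White mug, 91 mm high; bystander.
- glue_stick: Standing glue stick, 27 mm in diameter, 90 mm high; bystander.

How it is judged:
On the way, in this order (a step that is already met when the one before it is completed fails the run):
1. the fork key presses the sprung end in until its pin is out of the hole (value of joint sprung_end above 0.006 m and contact force between fork_key and spindle above 1 N), for 0.1 s.
2. the sprung end has been drawn clear of the post, in front of it or behind it, and has sprung out again (value of joint sprung_end below 0.004 m and (x of pin_tip in the frame of roll_stand below -0.012 m or x of pin_tip in the frame of roll_stand above 0.012 m)), for 0.2 s.
At the end, for the whole second after the job is handed in: The roll on its spindle lies level (0.2 rad) and still on the slips inside the memo tray, its middle within 40 mm (x) and 48 mm (y) of the tray's centre; the tray stands flat. The fork key stands upright (0.08 rad) and still in its block, centred within 8 mm, collar within 4 mm of the block's top (x of roll_mid in the frame of memo_tray between -0.04 and 0.04 m and y of roll_mid in the frame of memo_tray between -0.048 and 0.048 m and z of roll_mid in the frame of memo_tray between 0.036 and 0.05 m and angle between roll_mid's own y axis and vertical between 1.37 and 1.77 rad and angle between memo_tray's own z axis and vertical below 0.05 rad and linear speed of each of memo_tray, spindle, fork_key below 0.02 m/s and horizontal distance between fork_key and key_block below 0.008 m and angle between fork_key's own z axis and vertical below 0.08 rad and z of fork_key in the frame of key_block below 0.022 m and distance of roll_mid from where it was at the start of the episode above 0.05 m); the robot touches nothing.
It fails at once if the ink bottle, mug or glue stick is moved by more than 30 mm (distance of any of ink_bottle, mug, glue_stick from where it was at the start of the episode above 0.03 m).
It fails at once if the memo tray is shoved or carried more than 60 mm (distance of memo_tray from where it was at the start of the episode above 0.06 m).
It fails at once if the roll or the key is dropped or flung (faster than 0.9 m/s) (linear speed of any of spindle, fork_key above 0.9 m/s).
It also fails if it takes over 69 s, if anything falls off the work surface, if the arm or the gripper's body presses on something with over 40 N, if the wrist force passes 120 N, or if a joint passes its speed limit or range.

### The arm

A 7-joint arm with a two-finger parallel gripper is mounted at the origin on the work surface; the furniture and walls round the work are solid. World frame = base frame: x ahead of the robot, y to its left, z up, the work surface at z = 0. Lengths are in m, angles in rad, forces in N, time in s.
With the tool pointing down it reaches from about 0.425 to 0.875 m from the base axis. Payload 4.7 kg.
Tool frame: the origin (TCP) lies midway between the tips of the shut fingers; the grasp point (between the pads) lies 19 mm behind it; z points along the fingers, y is the direction in which the jaws open and shut (so a half turn about z gives the same grasp; the last joint's range is limited). The gripper opens to 87 mm and grips with 3 to 60 N. Pads are 19 mm wide; open, the fingers measure 117 mm over their backs; the gripper's body (75 mm by 190 mm) begins 51 mm behind the grasp point.
Start: joints at [1.287, 0.321, -0.07, 1.45, 0.023, 1.371, -0.057], TCP at [0.191, -0.621, 0.223] pointing down, gripper open.
Joint ranges: [-2.86, 2.86], [-0.3, 2.09], [-1.38, 1.24], [0.06, 2.45], [-1.56, 4.7], [0.09, 2.05], [-2.69, 2.69]. Speed limits (rad/s): [2.57, 2.57, 3.14, 3.14, 3.14, 3.14, 3.14].

### API

Orientations are given as a rotation vector (axis times angle).
In Python, from bench import monitor, eyes, order gives the robot as it stands. The module is installed in compiled form; this text tells all that it offers.
- The arm moves only by the shell command python3 -m pendant 'ROWS' [FORCE]. ROWS is JSON, a list of rows, each a list of 3 entries, a list of its own where there are three numbers: the turn, a rotation vector about the tool's x, y, z in degrees, then the shift along the tool's x, y, z in m, then the gripper command: -1 is fully open, 1 is shut, values between are in proportion. In form: [[[rx, ry, rz], [tx, ty, tz], hand], ...]. A call has 1 to 8 rows; each row shifts and turns the commanded pose from where the row before left it, along the tool's axes as they then stand; what a row does not reach is not made up. A row lasts 1/8 s, in which the tool goes at most 62.5 mm and 10.7 degrees, less where a joint would pass 70% of its speed; a pose out of reach is approached as far as the arm can. A call is refused whole if a number of a shift passes 0.0625 or a number of a turn 10.7, either way. A call with a gripper value outside its range is refused whole. The fingers move at their own pace and stop on an object; FORCE is the grip in N (left out, the last holds). Time passes only in rows, so rows that do not move let the fingers close. It gives the time, the measured TCP pose, the force and the opening at its end, in the units of the state.
- monitor.get_state(): the state, without advancing time (a new reading comes with each control period).
- eyes.get_image(name): name is "scene" or "top" or "wrist"; returns a dict with "color" (384x512x3 uint8, red, green, blue), "range_z" (384x512 float32, m along the optical axis (not along the pixel's ray), 0 where there is no reading), "fx", "fy", "cx", "cy" (pixels), "world_to_cam" (4x4, takes a point from world to camera coordinates). Camera axes: x right, y up, looking along -z (the intrinsics and any distortion apply to the point x, -y, -z); pixel columns grow to the right and rows downward; lengths in m; the calibration is good to about 2 mm. A picture is of the moment at which its call begins.
- order.close_job(): hands the job in, once; it reports no verdict.
The state is a dict: "time": time; "joint_positions": joint angles; "qd": joint speeds; "joint_torque": joint torques, N m; "position": TCP position; "tool_rot": TCP orientation; "ft_force": force on the tool from outside, world axes, zero at the start; "torque": the same for the moment, N m; "grip_width": opening from 0.0 (shut) to 1.0 (fully open).
Only numpy, scipy, OpenCV 4.12 (cv2) and the standard library are available. Lean on these libraries where they do the work, as an engineer would, in place of code of your own. Each camera call takes 0.05 s, during which the arm holds its last target.

## Working session

There is one attempt and no reset: what is moved stays moved. The work goes in short steps, Python scripts to look and compute and a shell command to move; the robot and the scene stay as the last step left them, time stands still between calls to the robot, and variables do not carry over. Pictures are saved under pics/ and viewed, and the job is handed in when it is done.

```bash
mkdir -p pics; cat > h.py <<'E'
import numpy as np,cv2
from bench import monitor,eyes,order
def grab(n,tag):
    d=eyes.get_image(n); np.savez(f'{tag}.npz',**d)
    cv2.imwrite(f'pics/{tag}.png',d['color'][:,:,::-1]); return d
def load(tag): return dict(np.load(f'{tag}.npz'))
def w(d,u,v,z=None):
    # pixel->world using depth
    if z is None:
        z=d['range_z'][int(round(v)),int(round(u))]
    p=np.array([(u-d['cx'])/d['fx']*z,-(v-d['cy'])/d['fy']*z,-z,1])
    return (np.linalg.inv(d['world_to_cam'])@p)[:3]
def wz(d,u,v,h):
    a=w(d,u,v,0.0);b=w(d,u,v,1.0);t=(h-a[2])/(b[2]-a[2]);return a+t*(b-a)
def cloud(d):
    v,u=np.mgrid[:d['range_z'].shape[0],:d['range_z'].shape[1]]
    z=d['range_z']
    p=np.stack([(u-d['cx'])/d['fx']*z,-(v-d['cy'])/d['fy']*z,-z,np.ones_like(z)],-1)
    return (p@np.linalg.inv(d['world_to_cam']).T)[...,:3]
def crop(d,x0,y0,x1,y1,k,name):
    c=d['color'][y0:y1,x0:x1,::-1]
    cv2.imwrite(f'pics/{name}.png',cv2.resize(c,None,fx=k,fy=k,interpolation=cv2.INTER_CUBIC))
def proj(d,p):
    q=d['world_to_cam']@np.r_[p,1]
    return d['cx']+d['fx']*q[0]/-q[2], d['cy']-d['fy']*q[1]/-q[2]
E
python3 - <<'E'
from h import *
s=monitor.get_state()
for k in s: print(k,np.round(s[k],4))
for n in ['scene','top','wrist']:
    d=grab(n,n+'0'); print(n,d['fx'],d['fy'],d['cx'],d['cy']);print(np.round(np.linalg.inv(d['world_to_cam']),3))
E
```

```text
time 0.0
joint_positions [ 1.2871  0.3219 -0.0701  1.4516  0.0226  1.3708 -0.0569]
qd [ 0.0008  0.0003 -0.001  -0.0001 -0.0001 -0.0004 -0.0014]
joint_torque [ 8.00000e-04 -4.91281e+01 -4.03500e-01 -3.12525e+01 -6.41000e-02
  4.39000e-02  2.00000e-04]
position [ 0.1905 -0.6209  0.2215]
tool_rot [-3.105e+00 -4.658e-01  6.000e-04]
ft_force [-0.7572 -0.2153 -0.1167]
torque [-0.0301 -0.0055 -0.018 ]
grip_width 1.0025
scene 400.12235835181156 400.12235835181156 263.3328300050434 185.96209693505952
[[-0.88   0.362 -0.308  0.231]
 [-0.476 -0.647  0.596  0.654]
 [ 0.016  0.671  0.742  0.893]
 [ 0.     0.     0.     1.   ]]
top 435.47567827498875 435.47567827498875 256.81522383559377 189.6594415682965
[[ 0.022  0.994 -0.106  0.441]
 [-1.     0.023  0.004  0.008]
 [ 0.006  0.106  0.994  1.157]
 [ 0.     0.     0.     1.   ]]
wrist 337.63299171247866 337.63299171247866 261.2074057880354 192.01765312499992
[[ 0.293  0.915  0.278  0.267]
 [-0.956  0.28   0.084 -0.598]
 [-0.001 -0.29   0.957  0.384]
 [ 0.     0.     0.     1.   ]]
```

View pics/scene0.png

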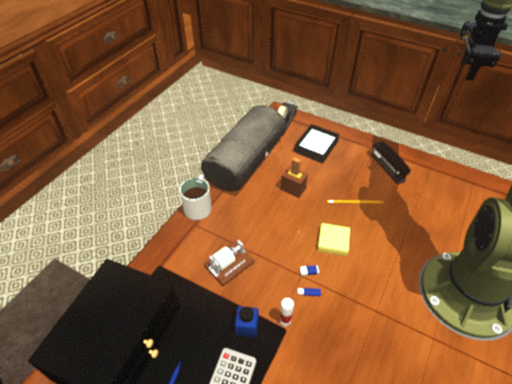

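View pics/top0.png

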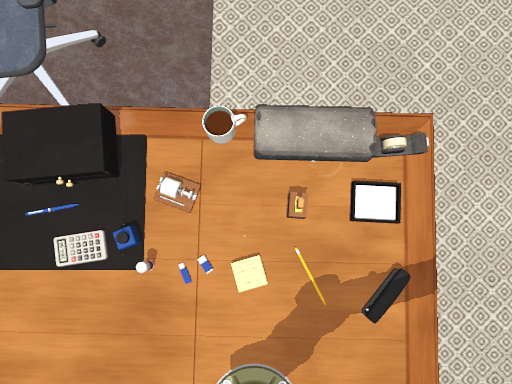

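View pics/wrist0.png

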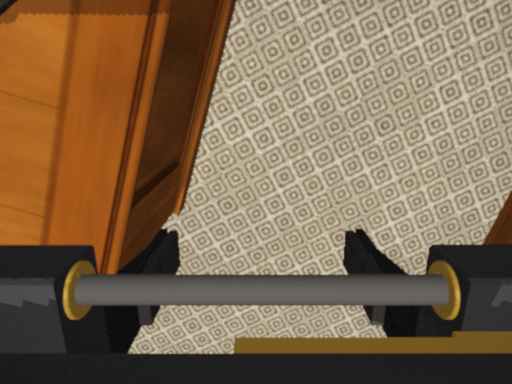

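The top view shows the roll stand near (177,190), the key block near (297,203) and the tray near (375,202). Next I'll enlarge these areas.

```bash
python3 - <<'E'
from h import *
d=load('top0')
crop(d,140,160,220,220,9,'c1'); crop(d,275,175,415,235,5,'c2')
s=load('scene0'); crop(s,195,225,265,295,8,'c3'); crop(s,270,120,350,200,8,'c4')
for n,u,v in [('mug',220,122),('glue',143,267),('ink',125,237),('tray',375,202),('block',297,215)]:
    print(n,np.round(w(d,u,v),3))
P=cloud(d)
print(P[180:215:3,282:312:2,2].round(3))
E
```

```text
mug [0.732 0.103 0.058]
glue [0.361 0.274 0.092]
ink [0.432 0.325 0.08 ]
tray [ 0.537 -0.305  0.025]
block [ 0.496 -0.099  0.06 ]
[[ 4.000e-03  8.000e-03 -0.000e+00  2.000e-03  3.000e-03  2.000e-03
  -1.000e-03  5.000e-03  3.000e-03  5.000e-03  2.000e-03  2.000e-03
  -1.000e-03  1.000e-03  0.000e+00]
 [ 3.000e-03  5.000e-03  5.000e-03 -2.000e-03  3.000e-03  2.000e-03
  -1.000e-03 -2.000e-03  4.000e-03  2.000e-03  4.000e-03  2.000e-03
   3.000e-03  3.000e-03  3.000e-03]
 [-2.000e-03  4.000e-03  4.000e-03  2.000e-03 -4.000e-03 -0.000e+00
  -2.000e-03  1.000e-03  2.000e-03  1.000e-03 -1.000e-03  2.000e-03
   4.000e-03  5.000e-03  0.000e+00]
 [ 4.000e-03  1.000e-03  2.000e-03  4.000e-03  1.000e-03  1.000e-03
  -2.000e-03  0.000e+00  3.000e-03  5.000e-03  4.000e-03  1.000e-03
   4.000e-03  5.000e-03  3.000e-03]
 [ 3.000e-03  4.000e-03  1.000e-03  3.000e-03  6.000e-02  6.200e-02
   6.300e-02  6.200e-02  6.500e-02  6.100e-02  2.000e-03  1.000e-03
   3.000e-03  1.000e-03  0.000e+00]
 [ 3.000e-03  1.000e-03 -1.000e-03  1.000e-02  6.200e-02  6.100e-02
   6.200e-02  5.800e-02  6.000e-02  6.000e
[... 394 characters left out ...]
 3.000e-03]
 [ 0.000e+00  3.000e-03  0.000e+00  3.500e-02  6.000e-02  5.800e-02
   6.200e-02  8.800e-02  1.220e-01  1.230e-01  1.230e-01  6.300e-02
   6.300e-02  1.157e+00 -1.000e-03]
 [-3.000e-03 -1.000e-03  0.000e+00  4.400e-02  6.200e-02  6.100e-02
   6.100e-02  8.600e-02  1.180e-01  1.190e-01  1.230e-01  6.300e-02
   6.200e-02 -0.000e+00  2.000e-03]
 [ 2.000e-03  3.000e-03  4.000e-03  4.600e-02  6.100e-02  6.300e-02
   6.900e-02  6.500e-02  6.800e-02  6.500e-02  6.300e-02  6.200e-02
   5.800e-02  6.000e-03  2.000e-03]
 [ 3.000e-03 -1.000e-03  4.000e-03  5.500e-02  6.000e-02  1.157e+00
   6.600e-02  5.900e-02  6.200e-02  6.100e-02  6.300e-02  5.800e-02
   6.300e-02 -2.000e-03  4.000e-03]]
```

View pics/c1.png

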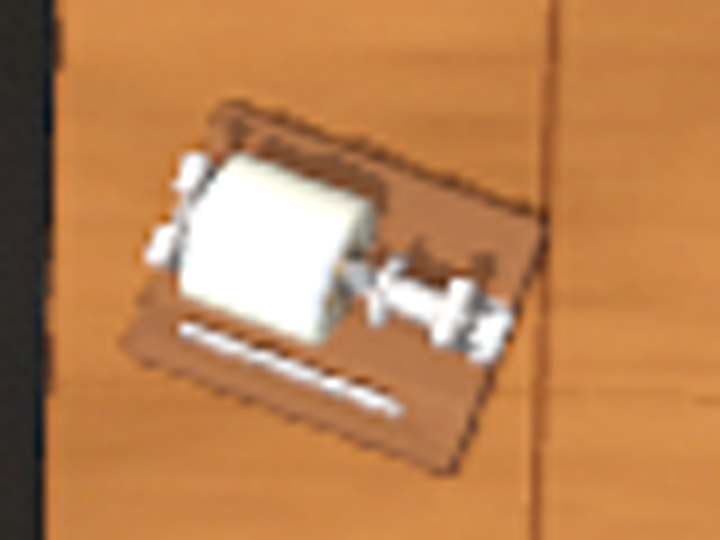

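View pics/c2.png

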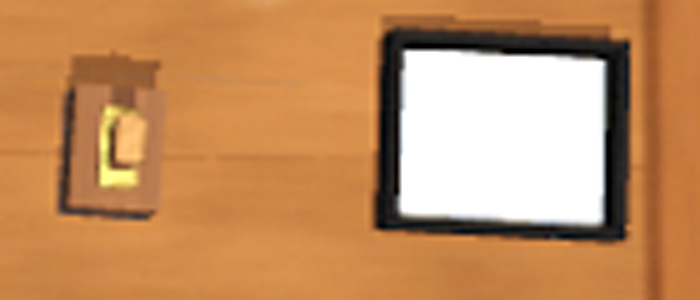

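View pics/c3.png

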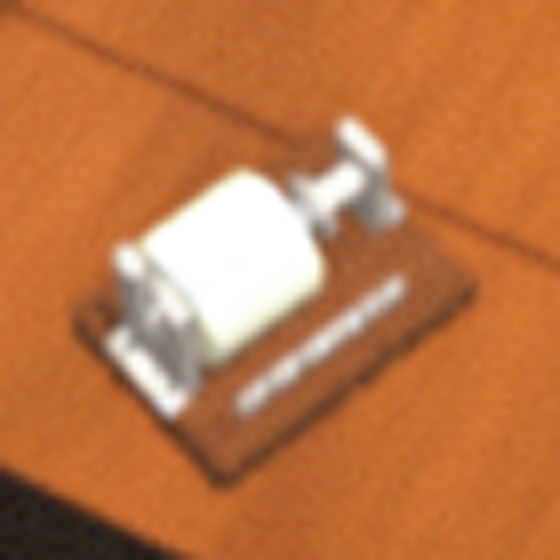

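View pics/c4.png

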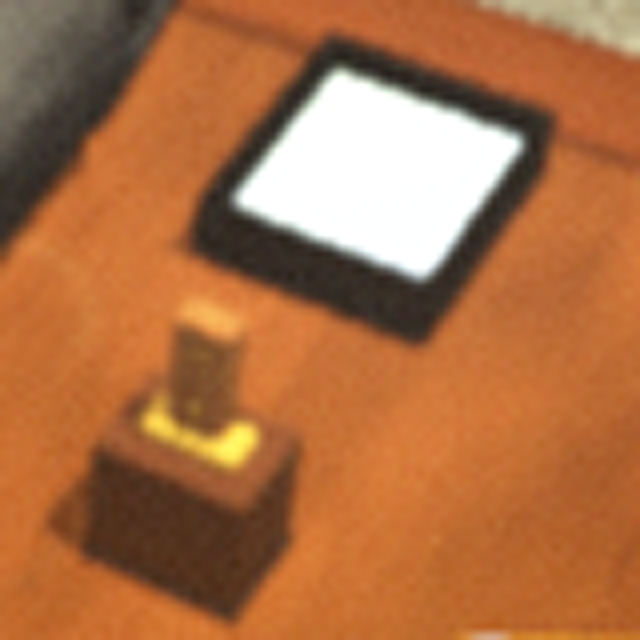

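```bash
python3 - <<'E'
from h import *
d=load('top0')
def fit(local,pix,h,s,o):
    q=np.array([wz(d,u/s+o[0]-.5+.5/s,v/s+o[1]-.5+.5/s,h)[:2] for u,v in pix]); L=np.array(local,float)
    lc=L-L.mean(0);qc=q-q.mean(0)
    th=np.arctan2((lc[:,0]*qc[:,1]-lc[:,1]*qc[:,0]).sum(),(lc*qc).sum())
    R=np.array([[np.cos(th),-np.sin(th)],[np.sin(th),np.cos(th)]])
    t=q.mean(0)-R@L.mean(0)
    print(np.degrees(th).round(2),t.round(4),'res mm',((q-(L@R.T+t))*1e3).round(1).tolist()); return th,t
S=fit([[.036,.052],[.036,-.052],[-.044,-.052],[-.044,.052]],[(228,102),(548,215),(452,472),(125,345)],.014,9,(140,160))
B=fit([[.031,.023],[.031,-.023],[-.031,-.023],[-.031,.023]],[(75,86),(164,90),(157,212),(67,208)],.060,5,(275,175))
T=fit([[.0525,.0625],[.0525,-.0625],[-.0525,-.0625],[-.0525,.0625]],[(387,31),(629,42),(624,240),(377,229)],.034,5,(275,175))
# block by depth
P=cloud(d)
sub=P[170:235,275:320].reshape(-1,3); m=(sub[:,2]>.05)&(sub[:,2]<.075)
r=cv2.minAreaRect(sub[m,:2].astype(np.float32)*1000);print('block depth rect',r)
m=sub[:,2]>.115;print('handle top',sub[m,:2].mean(0), m.sum())
sub=P[150:240,335:420].reshape(-1,3); m=(sub[:,2]>.018)&(sub[:,2]<.06);print('tray',cv2.minAreaRect(sub[m,:2].astype(np.float32)*1000))
sub=P[160:225,145:210].reshape(-1,3); m=(sub[:,2]>.055)&(sub[:,2]<.07);print('roll top',sub[m].mean(0))
# overlay
for th,t,pts in [(S[0],S[1],[(0,-.04,.038),(0,-.0585,.038),(0,.036,.06),(0,.012,.06),(0,-.043,.055)])]:
    for p in pts:
        q=np.r_[np.cos(th)*p[0]-np.sin(th)*p[1]+t[0],np.sin(th)*p[0]+np.cos(th)*p[1]+t[1],p[2]]
        u,v=proj(d,q);print(p,q.round(4),round((u-140)*9),round((v-160)*9)); 
        s=load('scene0');u,v=proj(s,q);print('   scene crop',round((u-195)*8),round((v-225)*8))
E
```

```text
-19.15 [0.5587 0.2124] res mm [[-2.1, -1.4], [0.7, 1.6], [0.3, 0.6], [1.1, -0.8]]
-2.28 [ 0.5233 -0.1001] res mm [[-0.5, -0.7], [0.3, 0.1], [0.5, 0.6], [-0.4, -0.0]]
-1.81 [ 0.537  -0.3039] res mm [[-1.5, -0.1], [-0.5, -1.2], [1.6, -0.6], [0.4, 1.9]]
block depth rect ((524.0443725585938, -100.17890930175781), (46.29481506347656, 61.827877044677734), 86.93577575683594)
handle top [ 0.5068617  -0.07853384] 75
tray ((580.0387573242188, -323.2109680175781), (191.0804901123047, 200.38079833984375), 1.3682087659835815)
roll top [0.56167559 0.22661686 0.05937914]
(0, -0.04, 0.038) [0.5456 0.1747 0.038 ] 455 306
   scene crop 348 158
(0, -0.0585, 0.038) [0.5395 0.1572 0.038 ] 515 328
   scene crop 393 126
(0, 0.036, 0.06) [0.5705 0.2465 0.06  ] 192 204
   scene crop 153 258
(0, 0.012, 0.06) [0.5626 0.2238 0.06  ] 271 234
   scene crop 216 213
(0, -0.043, 0.055) [0.5446 0.1718 0.055 ] 456 304
   scene crop 354 122
```

```bash
python3 -m pendant '[[[0,0,0],[0.047,-0.04,0],-1],[[0,0,0],[0.047,-0.04,0],-1],[[0,0,0],[0.047,-0.04,0],-1],[[0,0,0],[0.047,-0.04,0],-1],[[0,0,0],[0.047,-0.04,0],-1],[[0,0,0],[0.047,-0.04,0],-1],[[0,0,0],[0.047,-0.04,0],-1],[[0,0,0],[0.047,-0.04,0],-1]]' 50
python3 -m pendant '[[[0,0,0],[0.047,-0.04,0],-1],[[0,0,0],[0.047,-0.04,0],-1],[[0,0,9.7],[0,0,0],-1],[[0,0,9.6],[0,0,0],-1],[[0,0,0],[0,0,0],-1],[[0,0,0],[0,0,0],-1]]'
cat >> h.py <<'E'
from scipy.spatial.transform import Rotation as Ro
def go(target,yaw=None):
    """print tool-frame shift to world TCP target; yaw = desired tool-x yaw deg"""
    s=monitor.get_state();R=Ro.from_rotvec(s['tool_rot']).as_matrix()
    d=np.array(target)-s['position'];y=np.degrees(np.arctan2(R[1,0],R[0,0]))
    print('t',round(s['time'],2),'pos',np.round(s['position'],4),'yaw',round(y,2),'tilt',np.round(R[:,2],3),'grip',round(s['grip_width'],3),'F',np.round(s['ft_force'],1))
    print('shift tool (mm)',(R.T@d*1e3).round(1),'' if yaw is None else ('turn rz',round(y-yaw,2)))
E
python3 - <<'E'
from h import *
go([.5233,-.1001,.075],-2.28)
d=grab('wrist','w1')
E
```

```text
time: 1.15
position: [0.4569, -0.2034, 0.2226]
tool_rot: [3.106, 0.466, 0.0]
ft_force: [1.2, -1.3, -0.4]
grip_width: 1.0
time: 1.9
position: [0.5225, -0.1012, 0.2224]
tool_rot: [3.141, -0.058, -0.0]
ft_force: [-0.3, -0.6, -0.3]
grip_width: 1.003
t 1.9 pos [ 0.5225 -0.1012  0.2224] yaw -2.1 tilt [-0. -0. -1.] grip 1.003 F [-0.3 -0.6 -0.3]
shift tool (mm) [  0.8  -1.2 147.4] ('turn rz', np.float64(0.18))
```

View pics/w1.png

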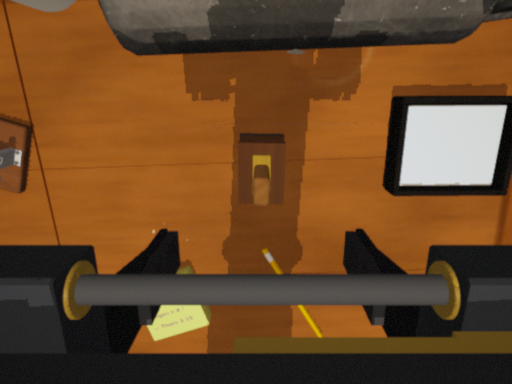

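The wrist view shows the block top at about (239–287, 140–205) with the key handle at (262,185), centred between the fingers. I'll refine that.

```bash
python3 - <<'E'
from h import *
d=load('w1'); crop(d,222,120,302,220,6,'c5')
P=cloud(d);sub=P[120:215,225:300].reshape(-1,3)
m=(sub[:,2]>.05)&(sub[:,2]<.063);r=cv2.minAreaRect(sub[m,:2].astype(np.float32)*1000);print(r)
m=(sub[:,2]>.117)&(sub[:,2]<.135);print(sub[m].mean(0),cv2.minAreaRect(sub[m,:2].astype(np.float32)*1000),m.sum())
E
```

```text
((521.7796020507812, -102.09822845458984), (46.09608840942383, 62.806949615478516), 87.06156158447266)
[ 0.52319533 -0.10191435  0.12179913] ((522.4999389648438, -101.90975189208984), (13.939172744750977, 23.548341751098633), 85.68640899658203) 477
```

View pics/c5.png

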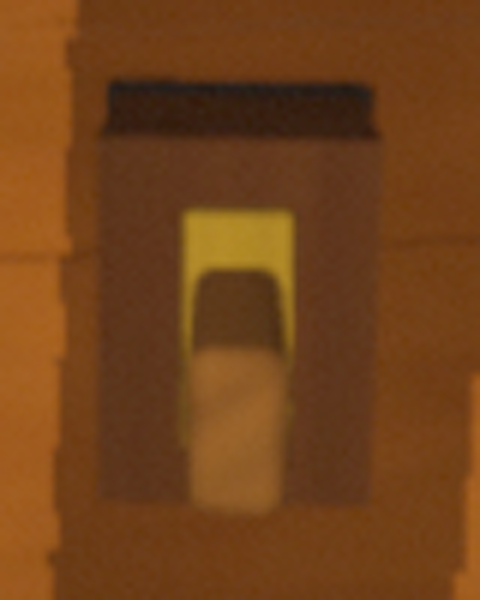

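```bash
python3 -m pendant '[[[0,0,0.7],[0,0,0.03],-1],[[0,0,0],[0,0,0.04],-1],[[0,0,0],[0,0,0.04],-1],[[0,0,0],[0,0,0.03],-1],[[0,0,0],[0,0,0.009],-1],[[0,0,0],[0,0,0],1],[[0,0,0],[0,0,0],1],[[0,0,0],[0,0,0],1]]' 50
python3 -m pendant '[[[0,0,0],[0,0,0],1],[[0,0,0],[0,0,0],1],[[0,0,0],[0,0,0],1],[[0,0,0],[0,0,0],1]]'
python3 - <<'E'
from h import *
go([.5225,-.1015,.073],-2.8)
d=grab('wrist','w2')
E
```

```text
time: 2.95
position: [0.5236, -0.1013, 0.0748]
tool_rot: [3.14, -0.08, 0.003]
ft_force: [0.7, -0.6, -0.6]
grip_width: 0.743
time: 3.45
position: [0.5226, -0.1011, 0.0735]
tool_rot: [3.14, -0.08, -0.0]
ft_force: [-0.7, 0.0, -0.1]
grip_width: 0.288
t 3.45 pos [ 0.5226 -0.1011  0.0735] yaw -2.93 tilt [-0. -0. -1.] grip 0.288 F [-0.7  0.  -0.1]
shift tool (mm) [-0.1  0.4  0.5] ('turn rz', np.float64(-0.13))
```

View pics/w2.png

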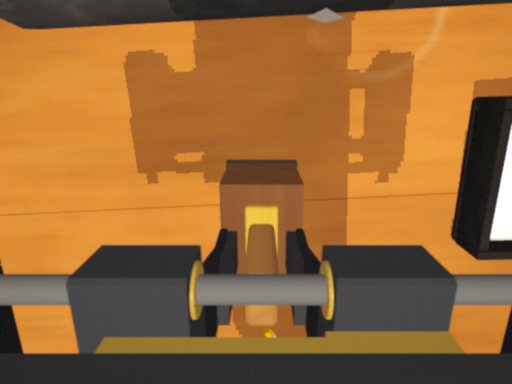

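```bash
python3 -m pendant '[[[0,0,0],[0,0,0],1],[[0,0,0],[0,0,0],1],[[0,0,0],[0,0,0],1],[[0,0,0],[0,0,0],1]]'
python3 - <<'E'
from h import *
go([.5225,-.1015,.073],-2.8)
E
```

```text
time: 4.0
position: [0.5226, -0.1011, 0.0735]
tool_rot: [3.141, -0.08, -0.0]
ft_force: [-0.3, -0.2, -0.2]
grip_width: 0.157
t 4.0 pos [ 0.5226 -0.1011  0.0735] yaw -2.93 tilt [-0. -0. -1.] grip 0.157 F [-0.3 -0.2 -0.2]
shift tool (mm) [-0.1  0.4  0.5] ('turn rz', np.float64(-0.13))
```

```bash
python3 -m pendant '[[[0,0,0],[0,0,-0.015],1],[[0,0,0],[0,0,-0.03],1],[[0,0,0],[0,0,-0.045],1],[[0,0,0],[0,0,-0.035],1],[[0,0,0],[0.002,-0.047,0],1],[[0,0,0],[0.002,-0.047,0],1],[[0,0,0],[0.002,-0.047,0],1],[[0,0,0],[0.002,-0.047,0],1]]'
python3 -m pendant '[[[0,0,0],[0.002,-0.047,0],1],[[0,0,0],[0.002,-0.049,0],1],[[0,0,8.1],[0,0,0],1],[[0,0,8.1],[0,0,0],1],[[0,0,0],[0,0,0],1],[[0,0,0],[0,0,0],1]]'
python3 - <<'E'
from h import *
go([.5484,.1826,.0835],-19.15)
d=grab('wrist','w3');grab('top','top3')
E
```

```text
time: 5.0
position: [0.5404, 0.0877, 0.1997]
tool_rot: [3.14, -0.081, 0.002]
ft_force: [-0.7, -0.0, -1.4]
grip_width: 0.158
time: 5.75
position: [0.5493, 0.1818, 0.199]
tool_rot: [-3.098, 0.519, -0.001]
ft_force: [-0.7, -0.2, -0.4]
grip_width: 0.157
t 5.75 pos [0.5493 0.1818 0.199 ] yaw -19.02 tilt [ 0.001 -0.    -1.   ] grip 0.157 F [-0.7 -0.2 -0.4]
shift tool (mm) [ -1.1  -0.4 115.5] ('turn rz', np.float64(0.13))
```

View pics/w3.png

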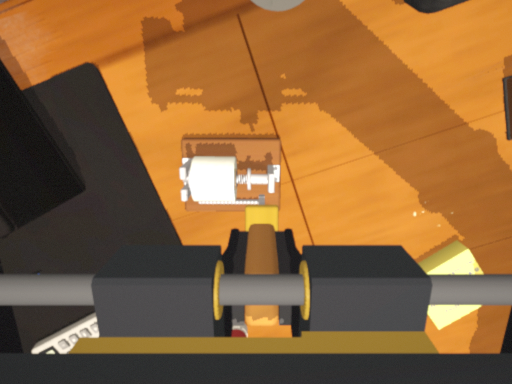

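```bash
python3 - <<'E'
from h import *
d=load('w3'); crop(d,172,128,292,218,6.5,'c6')
P=cloud(d)
th=np.radians(-19.15);t=np.array([.5587,.2124])
R=np.array([[np.cos(th),-np.sin(th)],[np.sin(th),np.cos(th)]])
L=(P[...,:2]-t)@R # stand frame
Z=P[...,2]
for n,m in [('roll',(Z>.055)&(Z<.064)&(L[...,1]>-.012)&(L[...,1]<.031)&(abs(L[...,0])<.02)),
 ('cheek',(Z>.05)&(Z<.064)&(L[...,1]>.033)&(L[...,1]<.05)&(abs(L[...,0])<.022)),
 ('post',(Z>.047)&(Z<.06)&(L[...,1]<-.035)&(L[...,1]>-.052)&(abs(L[...,0])<.014)),
 ('collar',(Z>.043)&(Z<.055)&(L[...,1]<-.015)&(L[...,1]>-.03)&(abs(L[...,0])<.014)),
 ('neck',(Z>.039)&(Z<.05)&(L[...,1]<-.025)&(L[...,1]>-.038)&(abs(L[...,0])<.01))]:
    q=np.c_[L[m],Z[m]];print(n,m.sum(),q.mean(0).round(4),q.min(0).round(4),q.max(0).round(4))
E
```

```text
roll 1212 [-0.0022  0.0118  0.0586] [-0.0188 -0.0073  0.055 ] [0.0124 0.031  0.0622]
cheek 216 [-0.0021  0.0387  0.0577] [-0.0189  0.035   0.05  ] [0.0127 0.0424 0.0618]
post 137 [-0.0025 -0.042   0.0541] [-0.0118 -0.045   0.0472] [ 0.0059 -0.0392  0.0565]
collar 86 [-0.0024 -0.0225  0.0461] [-0.0121 -0.0297  0.043 ] [ 0.006 -0.016  0.051]
neck 116 [-0.0023 -0.0316  0.0424] [-0.0069 -0.0375  0.0395] [ 0.0016 -0.0257  0.0442]
```

View pics/c6.png

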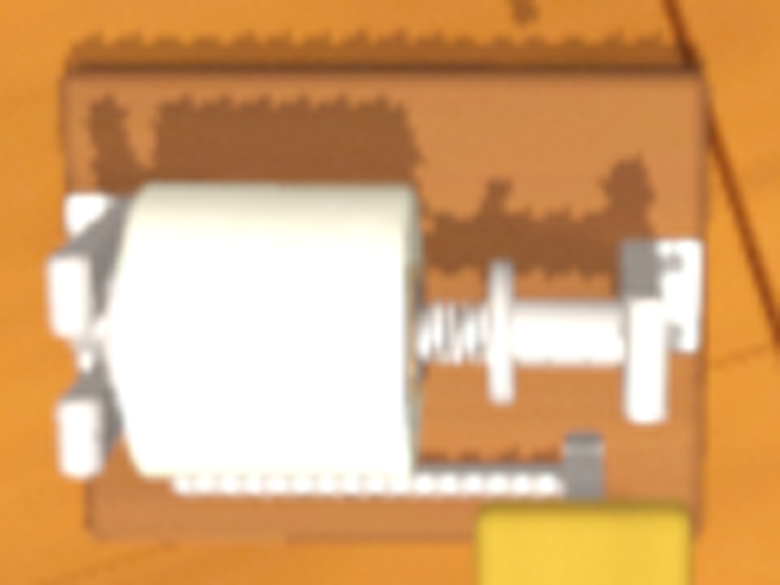

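```bash
python3 - <<'E'
from h import *
go([.5467,.1832,.1055],-19.15)
E
```

```text
t 5.85 pos [0.5492 0.1817 0.1988] yaw -19.07 tilt [ 0. -0. -1.] grip 0.153 F [ 0.4 -0.  -1.2]
shift tool (mm) [-2.9 -0.5 93.3] ('turn rz', np.float64(0.08))
```

```bash
python3 -m pendant '[[[0,0,0.1],[-0.003,-0.0005,0.02],1],[[0,0,0],[0,0,0.03],1],[[0,0,0],[0,0,0.03],1],[[0,0,0],[0,0,0.013],1],[[0,0,0],[0,0,0],1],[[0,0,0],[0,0,0],1]]'
python3 - <<'E'
from h import *
go([.5467,.1832,.0835],-19.15)
d=grab('wrist','w4');crop(d,160,130,360,330,4,'w4c')
s=grab('scene','s4');crop(s,185,205,275,295,8,'s4c')
E
```

```text
time: 6.6
position: [0.5474, 0.1837, 0.1068]
tool_rot: [-3.097, 0.525, -0.003]
ft_force: [0.3, -0.5, -0.0]
grip_width: 0.16
t 6.6 pos [0.5474 0.1837 0.1068] yaw -19.23 tilt [ 0.002  0.001 -1.   ] grip 0.16 F [ 0.3 -0.5 -0. ]
shift tool (mm) [-0.5  0.8 23.3] ('turn rz', np.float64(-0.08))
```

View pics/w4.png

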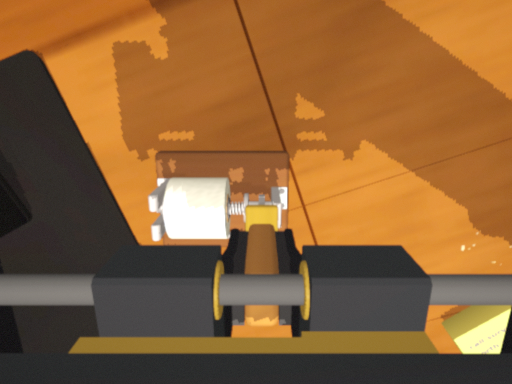

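View pics/s4c.png

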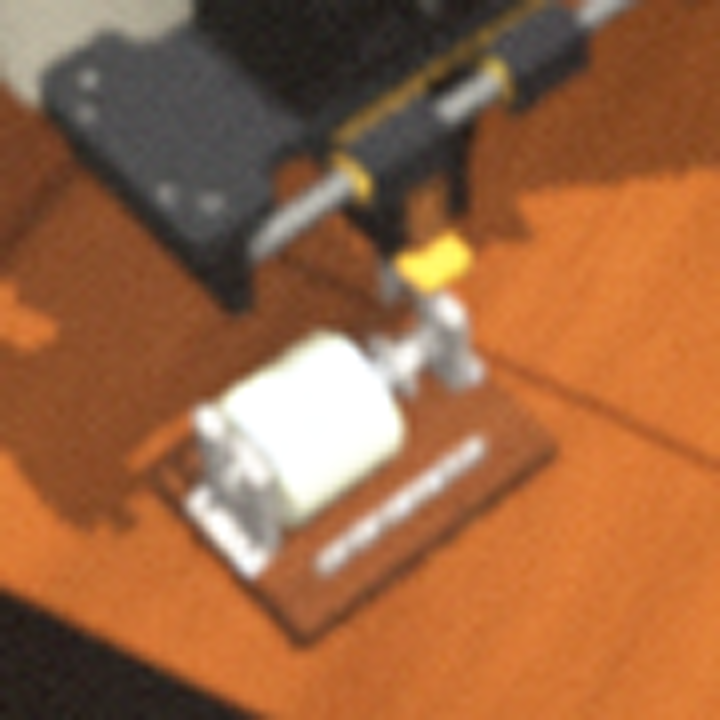

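```bash
python3 - <<'E'
from h import *
s=load('s4');th=np.radians(-19.2);R=Ro.from_euler('z',-19.2,degrees=True).as_matrix()
tcp=np.array([.5474,.1837,.1068])
for n,q in [('tipL',(.013,0,-.0555)),('tipR',(-.013,0,-.0555)),('brassL',(.02,0,-.0135)),('brassR',(-.02,0,-.0135)),('brass top',(0,0,-.0075))]:
    u,v=proj(s,tcp+R@np.array(q));print(n,round((u-185)*8),round((v-205)*8))
t=np.array([.5587,.2124,0])
for n,q in [('posttop',(0,-.043,.055)),('neck',(0,-.0315,.038)),('collar',(0,-.0215,.038)),('cheek',(0,.039,.060))]:
    u,v=proj(s,t+R@np.array(q));print(n,round((u-185)*8),round((v-205)*8))
crop(s,215,225,255,260,16,'s4d')
crop(load('w4'),200,160,320,260,6.5,'w4c')
E
```

```text
tipL 381 287
tipR 434 339
brassL 361 195
brassR 445 276
brass top 402 224
posttop 434 282
neck 408 333
collar 383 351
cheek 225 424
```

View pics/s4d.png

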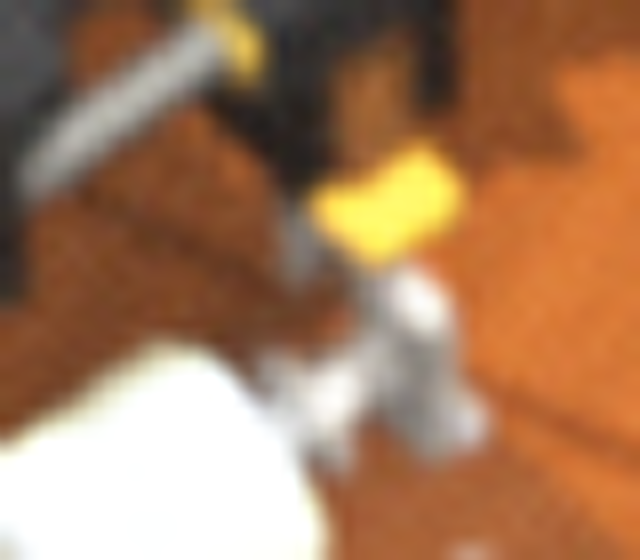

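View pics/w4c.png

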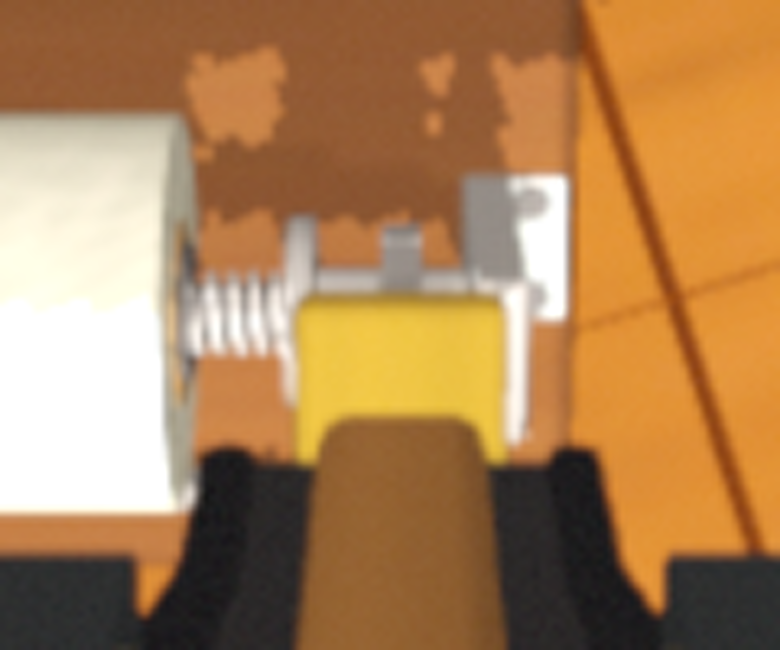

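```bash
python3 - <<'E'
from h import *
d=load('w4');s=None
tcp=np.array([.5474,.1837,.1068]);R=Ro.from_euler('z',-19.23,degrees=True).as_matrix()
f=lambda u,v,z:(R.T@(wz(d,200+u/6.5-.42,160+v/6.5-.42,z)-tcp)*1e3).round(1)
print('tip outer',f(402,226,.0513))
print('collar far rim',f(302,213,.038)); print('collar near rim',f(290,407,.038))
print('collar face',f(315,300,.047))
print('neck far silhouette',f(430,270,.038)); print('post inner top',f(465,180,.055),f(527,430,.055),f(510,360,.055))
E
```

```text
tip outer [ 12.2  -0.8 -55.5]
collar far rim [  9.6  10.2 -68.8]
collar near rim [-13.3  11.9 -68.8]
collar face [  2.6   8.5 -59.8]
neck far silhouette [  3.   -3.9 -68.8]
post inner top [ 18.2  -7.2 -51.8] [ -9.1 -13.9 -51.8] [ -1.3 -12.  -51.8]
```

```bash
python3 -m pendant '[[[0,0,0],[-0.001,0,0.006],1],[[0,0,0],[0,0,0.006],1],[[0,0,0],[0,0,0.006],1],[[0,0,0],[0,0,0.006],1],[[0,0,0],[0,0,0],1],[[0,0,0],[0,0,0],1]]'
python3 - <<'E'
from h import *
go([.5467,.1832,.0835],-19.15)
d=grab('wrist','w5');crop(d,200,160,320,260,6.5,'w5c')
s=grab('scene','s5');crop(s,215,225,255,260,16,'s5d')
E
```

```text
time: 7.45
position: [0.5457, 0.1838, 0.0815]
tool_rot: [-3.097, 0.525, -0.0]
ft_force: [0.2, -1.0, -0.4]
grip_width: 0.156
t 7.45 pos [0.5457 0.1838 0.0815] yaw -19.24 tilt [ 0.  0. -1.] grip 0.156 F [ 0.2 -1.  -0.4]
shift tool (mm) [ 1.2  0.2 -2. ] ('turn rz', np.float64(-0.09))
```

View pics/w5c.png

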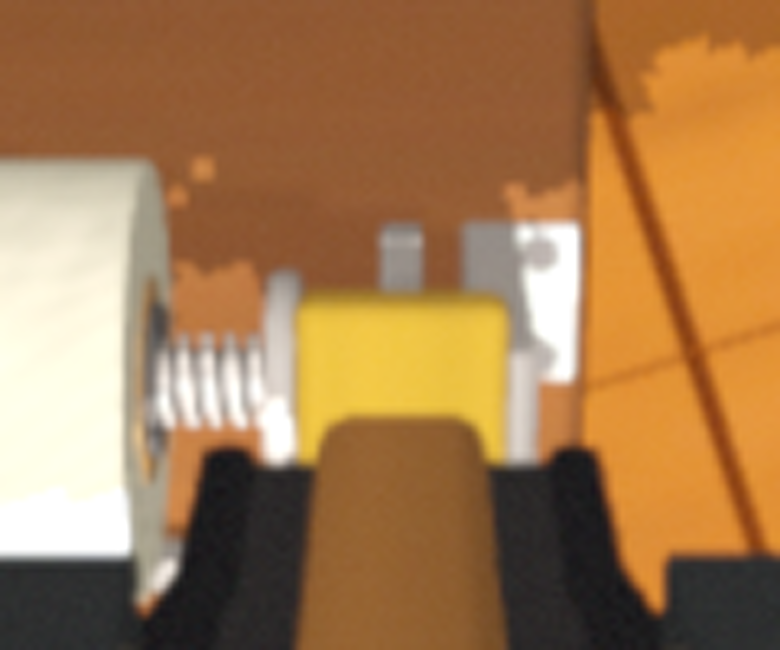

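View pics/s5d.png

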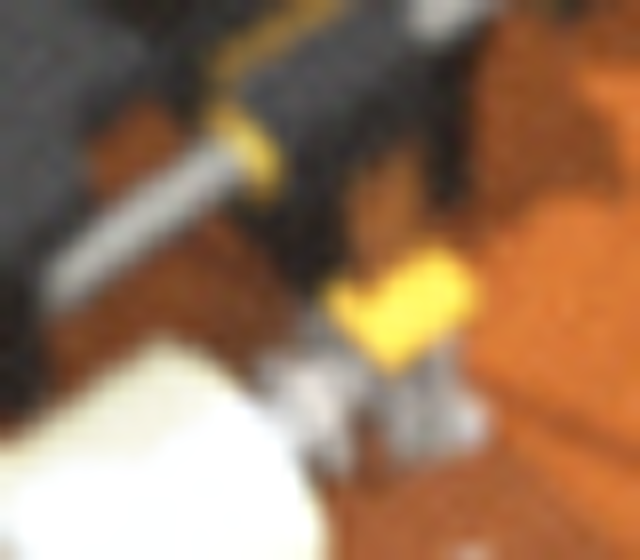

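```bash
python3 -m pendant '[[[0,0,0],[0,-0.003,0],1],[[0,0,0],[0,-0.003,0],1],[[0,0,0],[0,-0.002,0],1],[[0,0,0],[0,0,0],1],[[0,0,0],[0,0,0],1]]'
python3 -m pendant '[[[0,0,0],[0,-0.002,0],1],[[0,0,0],[0,-0.002,0],1],[[0,0,0],[0,0,0],1],[[0,0,0],[0,0,0],1]]'
python3 - <<'E'
from h import *
go([.5467,.1832,.0835],-19.15)
d=grab('wrist','w6');crop(d,200,160,320,260,6.5,'w6c')
E
```

```text
time: 8.18
position: [0.5482, 0.1913, 0.0815]
tool_rot: [3.097, -0.525, -0.0]
ft_force: [-0.2, 0.7, -0.2]
grip_width: 0.157
time: 8.68
position: [0.5494, 0.1943, 0.0814]
tool_rot: [3.096, -0.525, -0.001]
ft_force: [-1.1, -3.0, 0.7]
grip_width: 0.158
t 8.68 pos [0.5494 0.1943 0.0814] yaw -19.26 tilt [-0.001 -0.001 -1.   ] grip 0.158 F [-1.1 -3.   0.7]
shift tool (mm) [ 1.1 11.4 -2.1] ('turn rz', np.float64(-0.11))
```

View pics/w6c.png

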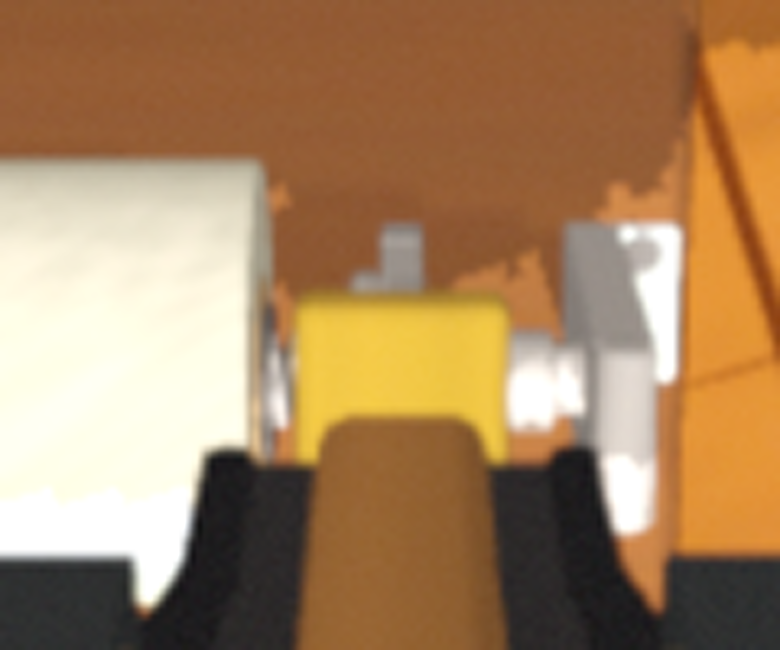

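```bash
python3 -m pendant '[[[0,0,0],[0,-0.002,0],1],[[0,0,0],[0,-0.002,0],1],[[0,0,0],[0,-0.0015,0],1],[[0,0,0],[0,0,0],1],[[0,0,0],[0,0,0],1]]'
python3 - <<'E'
from h import *
go([.5467,.1832,.0835],-19.15)
d=grab('wrist','w7');crop(d,200,160,320,260,6.5,'w7c')
E
```

```text
time: 9.35
position: [0.5512, 0.1999, 0.0813]
tool_rot: [3.097, -0.525, -0.0]
ft_force: [-2.1, -5.0, 0.5]
grip_width: 0.154
t 9.35 pos [0.5512 0.1999 0.0813] yaw -19.24 tilt [-0.    -0.001 -1.   ] grip 0.154 F [-2.1 -5.   0.5]
shift tool (mm) [ 1.2 17.2 -2.2] ('turn rz', np.float64(-0.09))
```

View pics/w7c.png

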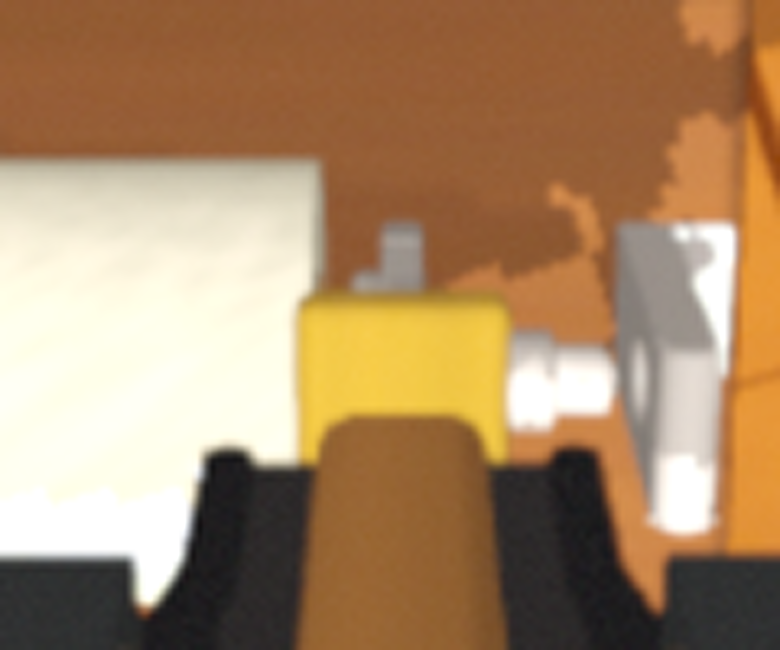

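```bash
python3 -m pendant '[[[0,0,1.5],[-0.0024,-0.0001,0],1],[[0,0,1.5],[-0.0024,0,0],1],[[0,0,1.5],[-0.0024,0,0],1],[[0,0,1.5],[-0.0024,0.0001,0],1],[[0,0,0],[0,0,0],1],[[0,0,0],[0,0,0],1]]'
python3 - <<'E'
from h import *
go([.5467,.1832,.0835],-19.15)
d=grab('wrist','w8');crop(d,200,160,320,260,6.5,'w8c')
E
```

```text
time: 10.15
position: [0.5425, 0.2026, 0.0812]
tool_rot: [3.064, -0.687, 0.0]
ft_force: [-0.9, -6.4, -2.5]
grip_width: 0.158
t 10.15 pos [0.5425 0.2026 0.0812] yaw -25.29 tilt [-0.    -0.001 -1.   ] grip 0.158 F [-0.9 -6.4 -2.5]
shift tool (mm) [12.1 15.8 -2.3] ('turn rz', np.float64(-6.14))
```

View pics/w8c.png

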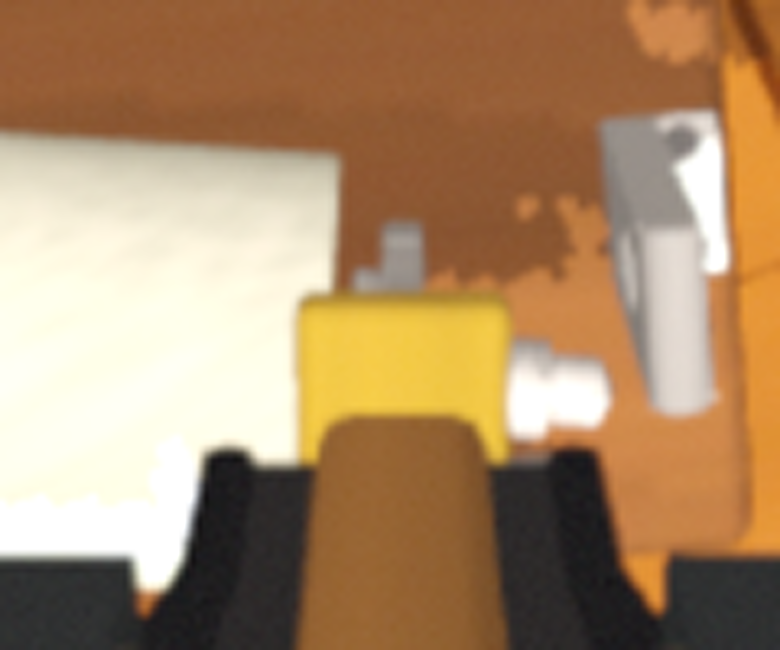

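```bash
python3 -m pendant '[[[0,0,1.5],[-0.0025,0.0003,0],1],[[0,0,1.5],[-0.0025,0.0004,0],1],[[0,0,1.5],[-0.0025,0.0004,0],1],[[0,0,1.5],[-0.0025,0.0005,0],1],[[0,0,0],[0,0,0],1],[[0,0,0],[0,0,0],1]]'
python3 - <<'E'
from h import *
go([.5467,.1832,.0835],-19.15)
d=grab('wrist','w9');crop(d,200,160,320,260,6.5,'w9c')
P=cloud(d)
th=np.radians(-19.2);t=np.array([.5587,.2124])
R=np.array([[np.cos(th),-np.sin(th)],[np.sin(th),np.cos(th)]])
s=monitor.get_state();print('tcp in stand',((s['position'][:2]-t)@R).round(4))
for u,v,z in [(600,405,.04),(660,340,.055),(705,340,.055)]:
    q=wz(d,200+u/6.5-.42,160+v/6.5-.42,z);print(((q[:2]-t)@R).round(4))
E
```

```text
time: 10.95
position: [0.5321, 0.2061, 0.0809]
tool_rot: [3.024, -0.846, -0.002]
ft_force: [-2.4, -5.6, -2.3]
grip_width: 0.159
t 10.95 pos [0.5321 0.2061 0.0809] yaw -31.26 tilt [-0.001 -0.002 -1.   ] grip 0.159 F [-2.4 -5.6 -2.3]
shift tool (mm) [24.4 12.  -2.6] ('turn rz', np.float64(-12.11))
tcp in stand [-0.0231 -0.0147]
[-0.0293 -0.0345]
[-0.0179 -0.0408]
[-0.0188 -0.0448]
```

View pics/w9c.png

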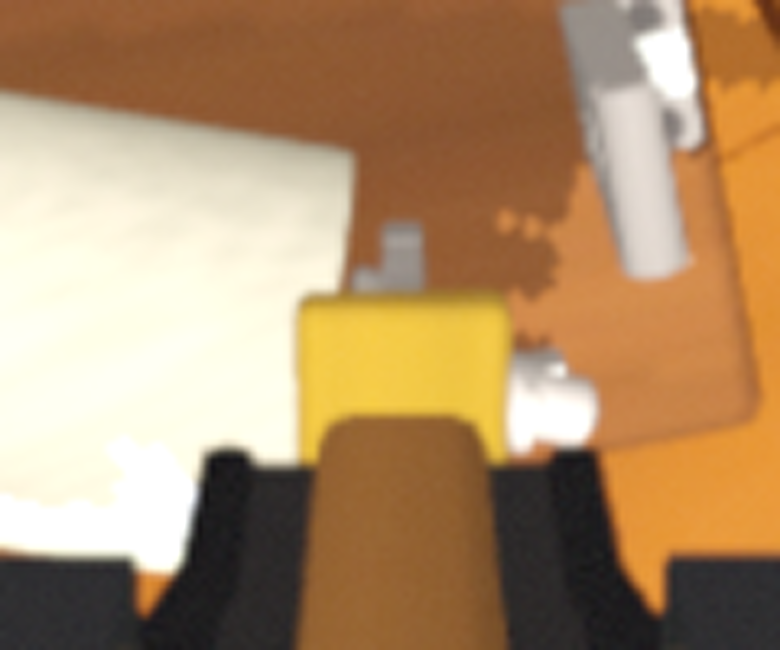

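```bash
python3 -m pendant '[[[0,0,0],[0,0.0015,0],1],[[0,0,0],[0,0.002,0],1],[[0,0,0],[0,0.002,0],1],[[0,0,0],[0,0.002,0],1],[[0,0,0],[0,0.002,0],1],[[0,0,0],[0,0.002,0],1],[[0,0,0],[0,0,0],1],[[0,0,0],[0,0,0],1]]'
python3 - <<'E'
from h import *
go([.5467,.1832,.0835],-19.15)
d=grab('wrist','w10');crop(d,200,160,320,260,6.5,'w10c')
E
```

```text
time: 12.0
position: [0.5269, 0.1974, 0.0816]
tool_rot: [-3.025, 0.845, -0.0]
ft_force: [-1.8, -2.0, -2.0]
grip_width: 0.16
t 12.0 pos [0.5269 0.1974 0.0816] yaw -31.23 tilt [ 0.  0. -1.] grip 0.16 F [-1.8 -2.  -2. ]
shift tool (mm) [24.3  1.9 -1.9] ('turn rz', np.float64(-12.08))
```

View pics/w10c.png

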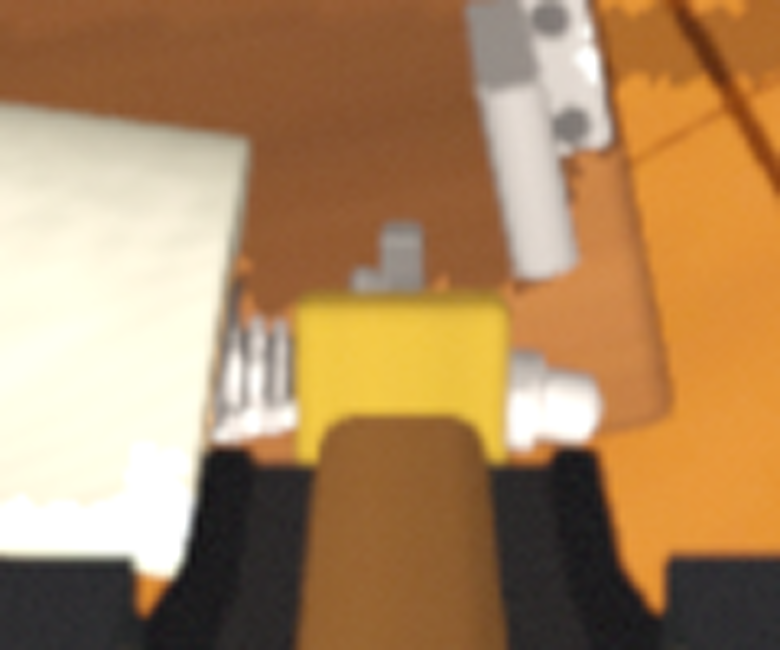

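```bash
python3 -m pendant '[[[0,0,0],[0,0.002,0],1],[[0,0,0],[0,0.002,0],1],[[0,0,0],[0,0.002,0],1],[[0,0,0],[0,0,0],1],[[0,0,0],[0,0,0],1]]'
python3 - <<'E'
from h import *
go([.5467,.1832,.0835],-19.15)
d=grab('wrist','w11');crop(d,200,160,320,260,6.5,'w11c')
s=grab('scene','s11');crop(s,205,225,255,265,16,'s11d')
E
```

```text
time: 12.68
position: [0.5238, 0.1921, 0.0816]
tool_rot: [-3.025, 0.846, -0.0]
ft_force: [-1.1, 0.9, -0.7]
grip_width: 0.159
t 12.68 pos [0.5238 0.1921 0.0816] yaw -31.23 tilt [ 0.  0. -1.] grip 0.159 F [-1.1  0.9 -0.7]
shift tool (mm) [24.2 -4.3 -1.9] ('turn rz', np.float64(-12.08))
```

View pics/w11c.png

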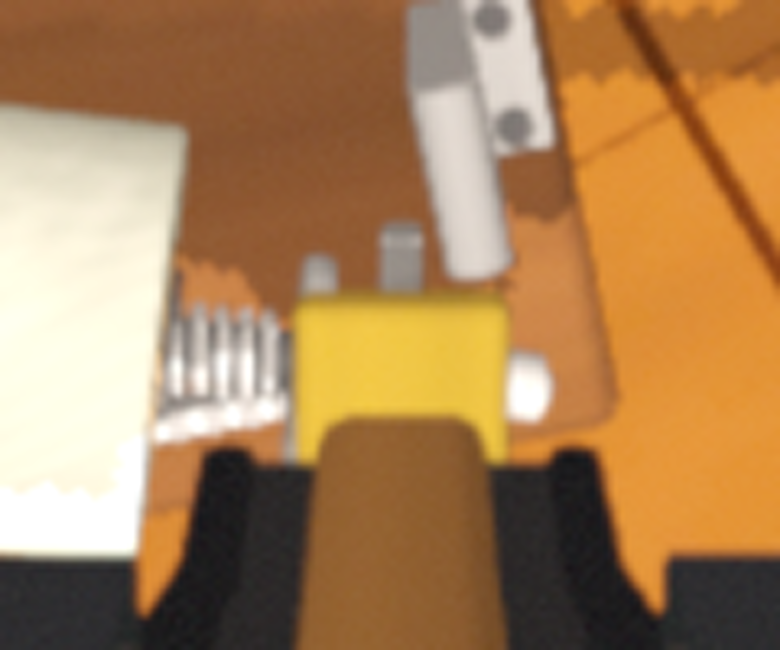

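View pics/s11d.png

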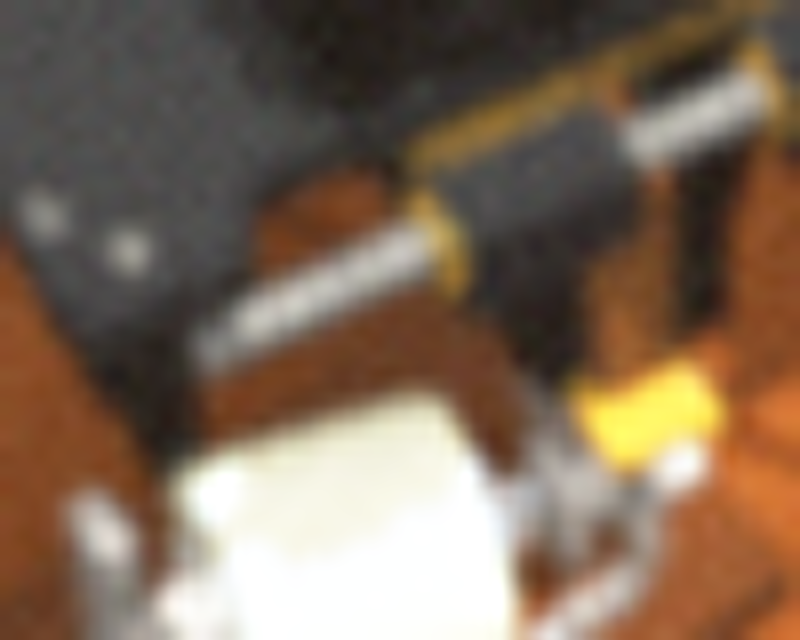

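```bash
python3 -m pendant '[[[0,0,0],[0.002,0,0],1],[[0,0,0],[0,0,-0.006],1],[[0,0,0],[0,0,-0.006],1],[[0,0,0],[0,0,-0.006],1],[[0,0,0],[0,0,-0.01],1],[[0,0,0],[0,0,-0.02],1],[[0,0,0],[0,0,-0.03],1],[[0,0,0],[0,0,-0.04],1]]'
python3 - <<'E'
from h import *
go([.5226,-.1011,.17],-2.93)
d=grab('wrist','w12');crop(d,150,130,330,265,4.4,'w12c')
E
```

```text
time: 13.78
position: [0.5248, 0.1907, 0.2003]
tool_rot: [3.025, -0.845, -0.002]
ft_force: [0.4, 0.6, -0.1]
grip_width: 0.154
t 13.78 pos [0.5248 0.1907 0.2003] yaw -31.23 tilt [-0.001 -0.    -1.   ] grip 0.154 F [ 0.4  0.6 -0.1]
shift tool (mm) [149.5 250.6  30.4] ('turn rz', np.float64(-28.3))
```

View pics/w12c.png

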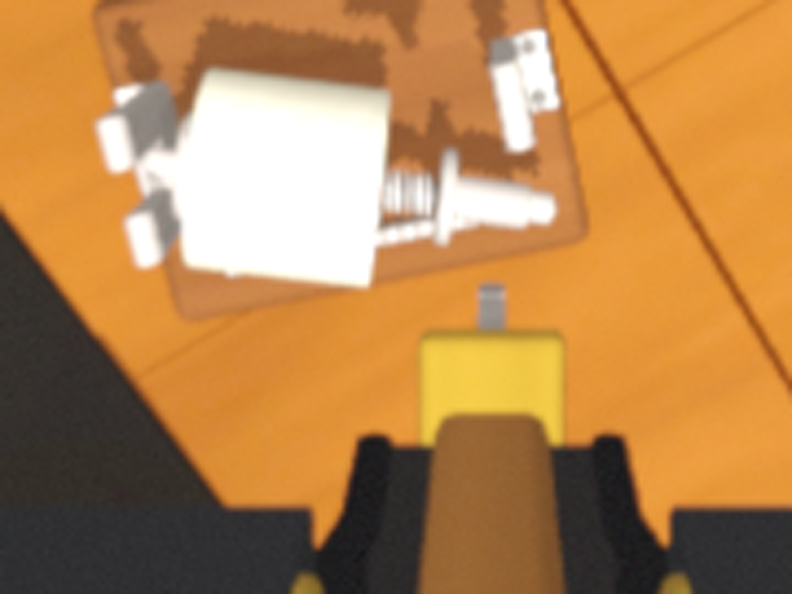

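The spindle is free with its pin out in front of the post. Next is returning the key.

```bash
python3 -m pendant '[[[0,0,0],[0.025,0.0418,0],1],[[0,0,0],[0.025,0.0418,0],1],[[0,0,0],[0.025,0.0418,0],1],[[0,0,0],[0.025,0.0418,0],1],[[0,0,0],[0.025,0.0418,0],1],[[0,0,0],[0.0245,0.0416,0],1]]'
python3 -m pendant '[[[0,0,-9.4],[0,0,0],1],[[0,0,-9.5],[0,0,0],1],[[0,0,-9.4],[0,0,0],1],[[0,0,0],[0,0,0],1],[[0,0,0],[0,0,0],1],[[0,0,0],[0,0,0],1]]'
python3 - <<'E'
from h import *
go([.5226,-.1011,.13],-2.93)
d=grab('wrist','w13');crop(d,200,130,320,260,4.5,'w13c')
E
```

```text
time: 14.58
position: [0.5233, -0.1024, 0.2003]
tool_rot: [3.026, -0.845, 0.002]
ft_force: [0.2, 0.1, -1.0]
grip_width: 0.157
time: 15.32
position: [0.5233, -0.1008, 0.1996]
tool_rot: [3.14, -0.083, 0.0]
ft_force: [-0.4, 0.3, 0.3]
grip_width: 0.154
t 15.32 pos [ 0.5233 -0.1008  0.1996] yaw -3.01 tilt [ 0. -0. -1.] grip 0.154 F [-0.4  0.3  0.3]
shift tool (mm) [-0.7  0.3 69.6] ('turn rz', np.float64(-0.08))
```

View pics/w13c.png

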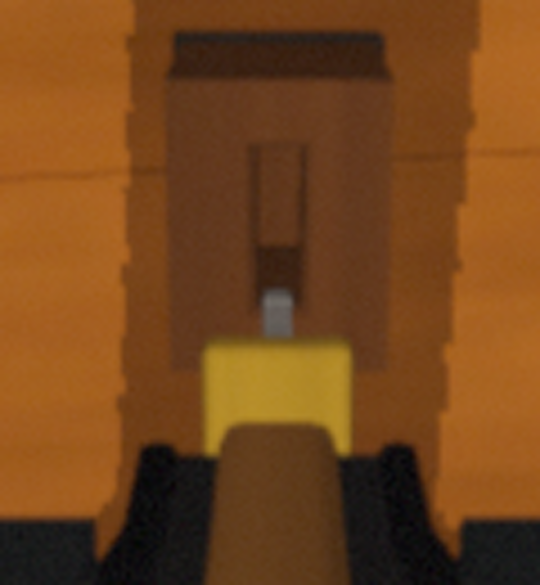

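```bash
python3 -m pendant '[[[0,0,0],[-0.0006,0,0.03],1],[[0,0,0],[0,0,0.03],1],[[0,0,0],[0,0,0.02],1],[[0,0,0],[0,0,0.015],1],[[0,0,0],[0,0,0.012],1],[[0,0,0],[0,0,0.01],1],[[0,0,0],[0,0,0],1]]'
python3 - <<'E'
from h import *
go([.5226,-.1011,.0735],-2.93)
E
```

```text
time: 16.25
position: [0.5223, -0.1008, 0.082]
tool_rot: [-3.14, 0.081, 0.002]
ft_force: [0.0, 0.0, -0.5]
grip_width: 0.16
t 16.25 pos [ 0.5223 -0.1008  0.082 ] yaw -2.94 tilt [-0.001  0.    -1.   ] grip 0.16 F [ 0.   0.  -0.5]
shift tool (mm) [0.3 0.3 8.5] ('turn rz', np.float64(-0.01))
```

```bash
python3 -m pendant '[[[0,0,0],[0,0,0.005],1],[[0,0,0],[0,0,0.0025],1],[[0,0,0],[0,0,0.001],1],[[0,0,0],[0,0,0],1],[[0,0,0],[0,0,0],1]]'
python3 - <<'E'
from h import *
go([.5226,-.1011,.0735],-2.93)
d=grab('wrist','w14');crop(d,200,130,320,260,4.5,'w14c')
s=grab('scene','s14');crop(s,265,140,325,200,9,'s14c')
E
```

```text
time: 16.88
position: [0.5228, -0.1009, 0.0742]
tool_rot: [3.14, -0.08, 0.0]
ft_force: [0.4, -0.5, -1.1]
grip_width: 0.156
t 16.88 pos [ 0.5228 -0.1009  0.0742] yaw -2.94 tilt [ 0. -0. -1.] grip 0.156 F [ 0.4 -0.5 -1.1]
shift tool (mm) [-0.2  0.2  0.7] ('turn rz', np.float64(-0.01))
```

View pics/w14c.png

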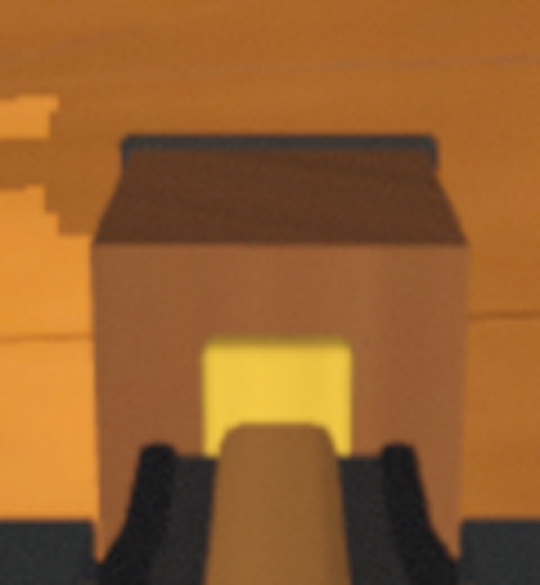

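View pics/s14c.png

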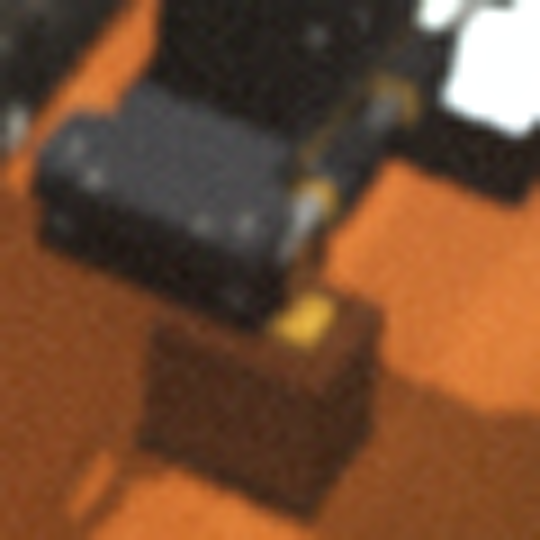

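```bash
python3 -m pendant '[[[0,0,0],[0,0,0.001],1],[[0,0,0],[0,0,0],1],[[0,0,0],[0,0,0],1]]'
python3 -m pendant '[[[0,0,0],[0,0,0],0.5],[[0,0,0],[0,0,0],0],[[0,0,0],[0,0,0],0],[[0,0,0],[0,0,0],0],[[0,0,0],[0,0,-0.02],0],[[0,0,0],[0,0,-0.04],-1],[[0,0,0],[0,0,-0.05],-1],[[0,0,0],[0,0,-0.03],-1]]'
python3 - <<'E'
from h import *
go([.5226,-.1011,.0735],-2.93)
d=grab('wrist','w15');crop(d,200,100,320,230,4.5,'w15c')
P=cloud(d);sub=P[100:225,215:310].reshape(-1,3)
m=(sub[:,2]>.117)&(sub[:,2]<.135);print(sub[m].mean(0),cv2.minAreaRect(sub[m,:2].astype(np.float32)*1000),m.sum())
E
```

```text
time: 17.35
position: [0.5228, -0.1009, 0.0734]
tool_rot: [3.14, -0.08, 0.0]
ft_force: [-1.0, 0.2, 4.1]
grip_width: 0.158
time: 18.35
position: [0.5236, -0.1009, 0.2158]
tool_rot: [3.14, -0.08, 0.005]
ft_force: [0.8, -0.4, -0.3]
grip_width: 0.754
t 18.35 pos [ 0.5236 -0.1009  0.2158] yaw -2.93 tilt [ 0.003 -0.001 -1.   ] grip 0.754 F [ 0.8 -0.4 -0.3]
shift tool (mm) [-1.400e+00  1.000e-01  1.423e+02] ('turn rz', np.float64(-0.0))
[ 0.52335792 -0.10192792  0.12186877] ((522.9151611328125, -101.94285583496094), (13.77051067352295, 23.463394165039062), 86.97325897216797) 505
```

View pics/w15c.png

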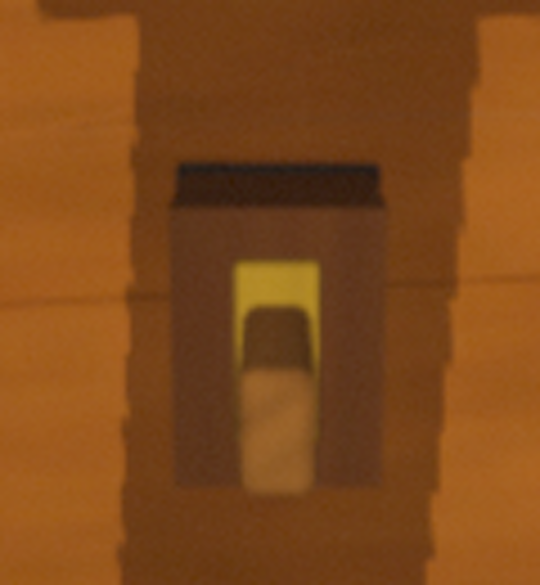

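```bash
python3 - <<'E'
from h import *
d=load('top0');P=cloud(d)
for u,v in [(60,140),(112,110),(112,165),(100,178),(85,130),(60,170),(66,183)]: print(u,v,P[v,u].round(3))
m=(P[...,2]>.02)&(P[...,1]>.25)&(P[...,1]<.75)&(P[...,0]>.5)&(P[...,0]<.8)
print('min y of box',np.percentile(P[m][:,1],2),np.percentile(P[m][:,2],99))
s=monitor.get_state();print(np.round(s['joint_positions'],3))
E
```

```text
60 140 [0.661 0.481 0.122]
112 110 [0.772 0.401 0.004]
112 165 [0.614 0.376 0.053]
100 178 [0.585 0.42  0.01 ]
85 130 [0.688 0.424 0.121]
60 170 [0.588 0.477 0.121]
66 183 [0.566 0.495 0.042]
min y of box 0.37551272254857726 0.127141283112536
[ 0.484  0.089 -0.364  1.738  0.034  1.312 -1.509]
```

```bash
python3 -m pendant '[[[0,0,0],[0.002,-0.047,0],-1],[[0,0,0],[0.002,-0.047,0],-1],[[0,0,0],[0.002,-0.047,0],-1],[[0,0,0],[0.002,-0.047,0],-1],[[0,0,0],[0.002,-0.047,0],-1],[[0,0,0],[0.002,-0.047,0],-1],[[0,0,0],[0.002,-0.047,0],-1],[[0,0,0],[0,0,0],-1]]'
python3 -m pendant '[[[0,0,-9.3],[0,0,0],-1],[[0,0,-9.3],[0,0,0],-1],[[0,0,-9.3],[0,0,0],-1],[[0,0,-9.3],[0,0,0],-1],[[0,0,-9.4],[0,0,0],-1],[[0,0,-9.4],[0,0,0],-1],[[0,0,0],[0,0,0],-1],[[0,0,0],[0,0,0],-1]]'
python3 - <<'E'
from h import *
go([.556,.2276,.023],53)
d=grab('wrist','w16')
E
```

```text
time: 19.4
position: [0.552, 0.2324, 0.2126]
tool_rot: [-3.138, 0.068, 0.002]
ft_force: [-0.4, -0.6, 0.5]
grip_width: 1.003
time: 20.4
position: [0.5537, 0.2262, 0.2128]
tool_rot: [2.813, 1.398, -0.001]
ft_force: [0.1, -0.3, 0.6]
grip_width: 1.002
t 20.4 pos [0.5537 0.2262 0.2128] yaw 52.86 tilt [-0.    -0.001 -1.   ] grip 1.002 F [ 0.1 -0.3  0.6]
shift tool (mm) [  2.6   1.  189.8] ('turn rz', np.float64(-0.14))
```

View pics/w16.png

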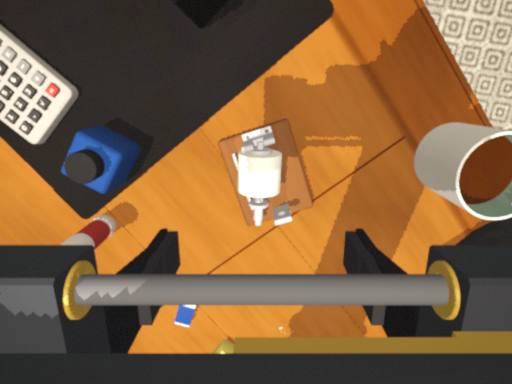

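```bash
python3 - <<'E'
from h import *
d=load('w16');crop(d,205,110,325,235,6,'c16')
P=cloud(d);s=monitor.get_state();R=Ro.from_rotvec(s['tool_rot']).as_matrix()
L=(P-s['position'])@R
m=np.zeros(L.shape[:2],bool);m[145:205,232:288]=True
m&=(P[...,2]>.03)&(P[...,2]<.065)
col=d['color'].astype(int);m&=(col.min(-1)>150)
q=L[m];print(m.sum(),q.min(0).round(4),q.max(0).round(4),np.percentile(P[m][:,2],[50,98]))
from scipy.optimize import least_squares
# cylinder fit: axis horizontal yaw a, offset y0, z0, r=.022
q=q[(abs(q[:,0]-np.median(q[:,0]))<.018)]
f=lambda p:np.hypot((q[:,1]-p[0])*np.cos(p[1])-(q[:,0]-np.median(q[:,0]))*np.sin(p[1]),q[:,2]-p[2])-.022
r=least_squares(f,[0,0,.17],loss='soft_l1',f_scale=.001);print('y0,ang,z',r.x[0].round(4),np.degrees(r.x[1]).round(2),r.x[2].round(4),'xmed',np.median(q[:,0]).round(4),'tcp z',s['position'][2]-r.x[2])
qq=L[m];print('x pct',np.percentile(qq[:,0],[1,3,50,97,99]).round(4))
E
```

```text
2067 [-0.0364 -0.0238  0.1509] [0.0295 0.0203 0.1822] [0.05559618 0.0604612 ]
y0,ang,z -0.0013 1.35 0.1758 xmed 0.0027 tcp z 0.037052740028126335
x pct [-0.0335 -0.0226  0.0013  0.0255  0.0275]
```

View pics/c16.png

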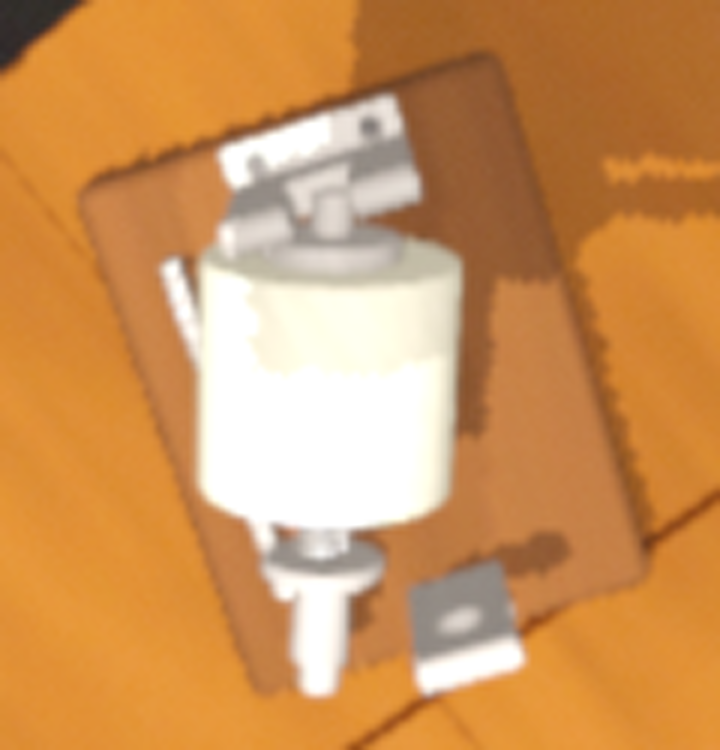

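```bash
python3 - <<'E'
from h import *
d=load('w16');s=monitor.get_state();R=Ro.from_rotvec(s['tool_rot']).as_matrix()
f=lambda u,v,z:(R.T@(wz(d,205+u/6-.42,110+v/6-.42,z)-s['position'])*1e3).round(1)
print('sprung ridge',f(320,525,.058),'plain ridge?',f(335,280,.058),'left edge',f(198,400,.037),'right',f(455,400,.037),'left2',f(200,480,.037),f(450,480,.037),'pin tip',f(318,690,.038),'collar',f(322,565,.038))
P=cloud(d)
for v in range(130,205,3):
    q=P[v,256:262].mean(0);print(v,(R.T@(q-s['position'])*1e3).round(1)[[0]],q[2].round(4),end='; ')
E
```

```text
sprung ridge [-22.5  -2.9 154.9] plain ridge? [ 18.3  -0.3 154.9] left edge [ -6.6 -24.  175.9] right [ -6.7  20.3 175.9] left2 [-21.  -23.9 175.9] [-21.1  19.6 175.9] pin tip [-60.   -3.6 174.9] collar [-36.3  -2.7 174.9]
130 [38.2] 0.0154; 133 [35.1] 0.0157; 136 [32.] 0.0166; 139 [31.4] 0.0346; 142 [29.] 0.0389; 145 [26.2] 0.04; 148 [23.1] 0.0396; 151 [21.5] 0.0478; 154 [19.] 0.0501; 157 [27.5] 0.1092; 160 [14.9] 0.0594; 163 [12.1] 0.0599; 166 [9.2] 0.0597; 169 [6.2] 0.0595; 172 [3.4] 0.0602; 175 [0.2] 0.0592; 178 [-2.8] 0.0593; 181 [-5.7] 0.0595; 184 [-8.9] 0.0588; 187 [-11.9] 0.0588; 190 [-15.1] 0.0586; 193 [-18.1] 0.0585; 196 [-21.3] 0.0584; 199 [-30.6] 0.0394; 202 [-33.6] 0.0403;
```

```bash
python3 -m pendant '[[[0,0,1.7],[-0.0015,-0.0017,0.03],-1],[[0,0,0],[0,0,0.045],-1],[[0,0,0],[0,0,0.045],-1],[[0,0,0],[0,0,0.04],-1],[[0,0,0],[0,0,0.02],-1],[[0,0,0],[0,0,0.009],-1],[[0,0,0],[0,0,0],-1]]' 25
python3 - <<'E'
from h import *
go([.556,.2276,.0235],51.2)
d=grab('wrist','w17')
E
```

```text
time: 21.32
position: [0.5517, 0.2271, 0.0246]
tool_rot: [2.831, 1.361, 0.001]
ft_force: [1.2, -0.7, 0.3]
grip_width: 1.001
t 21.32 pos [0.5517 0.2271 0.0246] yaw 51.35 tilt [ 0.001  0.    -1.   ] grip 1.001 F [ 1.2 -0.7  0.3]
shift tool (mm) [3.  3.  1.1] ('turn rz', np.float64(0.15))
```

View pics/w17.png

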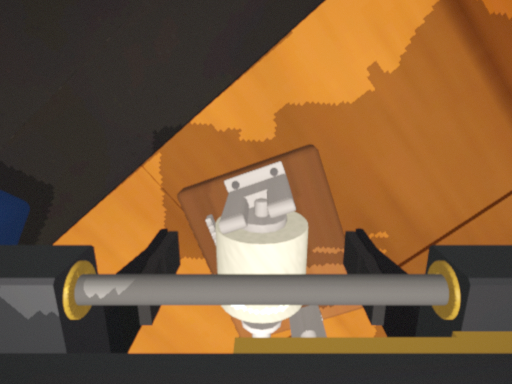

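```bash
python3 -m pendant '[[[0,0,0],[0,0,0],0.2],[[0,0,0],[0,0,0],1],[[0,0,0],[0,0,0],1],[[0,0,0],[0,0,0],1],[[0,0,0],[0,0,0],1],[[0,0,0],[0,0,0],1],[[0,0,0],[0,0,0],1],[[0,0,0],[0,0,0],1]]' 25
python3 - <<'E'
from h import *
go([.556,.2276,.0235],51.2)
E
python3 -m pendant '[[[0,0,0],[0,0,-0.003],1],[[0,0,0],[0,0,-0.007],1],[[0,0,0],[0,0,-0.01],1],[[0,0,0],[0,0,-0.015],1],[[0,0,0],[0,0,-0.02],1],[[0,0,0],[0,0,-0.02],1],[[0,0,0],[0,0,-0.02],1],[[0,0,0],[0,0,0],1]]'
python3 - <<'E'
from h import *
go([.556,.2276,.0235],51.2)
d=grab('wrist','w18');grab('scene','s18')
E
```

```text
time: 22.38
position: [0.5512, 0.2268, 0.024]
tool_rot: [2.831, 1.361, -0.0]
ft_force: [-0.4, -0.3, 1.0]
grip_width: 0.499
t 22.38 pos [0.5512 0.2268 0.024 ] yaw 51.36 tilt [-0. -0. -1.] grip 0.499 F [-0.4 -0.3  1. ]
shift tool (mm) [3.6 3.3 0.5] ('turn rz', np.float64(0.16))
time: 23.38
position: [0.5526, 0.2275, 0.1215]
tool_rot: [2.831, 1.361, 0.007]
ft_force: [-1.0, 0.5, -2.2]
grip_width: 0.495
t 23.38 pos [0.5526 0.2275 0.1215] yaw 51.35 tilt [ 0.004  0.001 -1.   ] grip 0.495 F [-1.   0.5 -2.2]
shift tool (mm) [ 1.8  2.3 98. ] ('turn rz', np.float64(0.15))
```

View pics/w18.png

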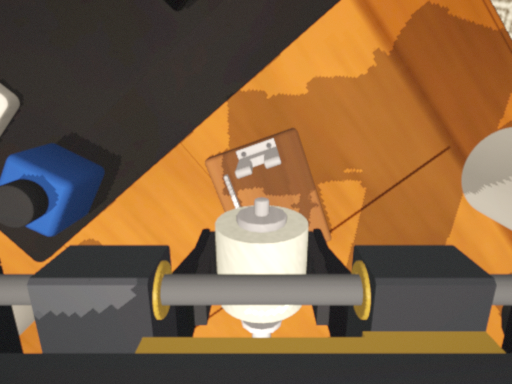

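View pics/s18.png

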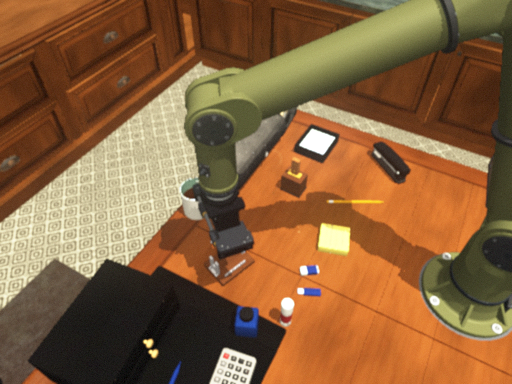

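```bash
python3 -m pendant '[[[0,0,0],[0,0,-0.03],1],[[0,0,0],[-0.01,0.008,-0.04],1],[[0,0,0],[-0.0245,0.0179,-0.03],1],[[0,0,0],[-0.0345,0.0259,0],1],[[0,0,0],[-0.0345,0.0259,0],1],[[0,0,0],[-0.0345,0.0259,0],1],[[0,0,0],[-0.0345,0.0259,0],1],[[0,0,0],[-0.0345,0.0259,0],1]]'
python3 -m pendant '[[[0,0,0],[-0.0345,0.0259,0],1],[[0,0,0],[-0.0345,0.0259,0],1],[[0,0,0],[-0.0345,0.0259,0],1],[[0,0,0],[-0.0345,0.0259,0],1],[[0,0,0],[-0.0345,0.0259,0],1],[[0,0,0],[-0.0245,0.0189,0],1],[[0,0,0],[-0.01,0.0075,0],1],[[0,0,0],[0,0,0],1]]'
python3 -m pendant '[[[0,0,-9.2],[0,0,0],1],[[0,0,-9.2],[0,0,0],1],[[0,0,-9.2],[0,0,0],1],[[0,0,-9.3],[0,0,0],1],[[0,0,0],[0,0,0],1],[[0,0,0],[0,0,0],1]]'
python3 - <<'E'
from h import *
go([.5374,-.29,.12],88.2)
d=grab('wrist','w19');grab('scene','s19')
E
```

```text
time: 24.48
position: [0.5425, -0.0333, 0.2178]
tool_rot: [-2.83, -1.361, 0.003]
ft_force: [0.8, 0.8, -2.9]
grip_width: 0.498
time: 25.48
position: [0.5355, -0.2907, 0.2181]
tool_rot: [-2.83, -1.36, 0.001]
ft_force: [0.0, 0.1, -2.7]
grip_width: 0.5
time: 26.22
position: [0.5362, -0.2896, 0.2191]
tool_rot: [-2.256, -2.186, -0.0]
ft_force: [-0.1, -0.7, -1.4]
grip_width: 0.496
t 26.23 pos [ 0.5362 -0.2896  0.2191] yaw 88.21 tilt [ 0.  0. -1.] grip 0.496 F [-0.1 -0.7 -1.4]
shift tool (mm) [-0.4  1.2 99.1] ('turn rz', np.float64(0.01))
```

View pics/w19.png

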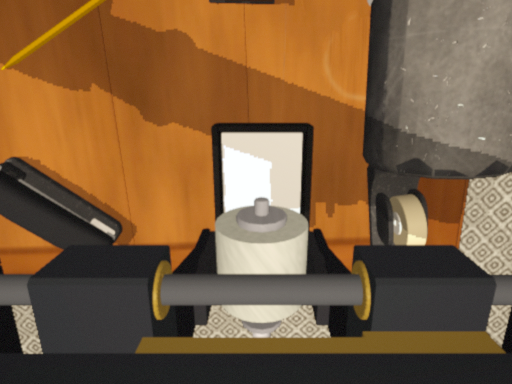

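View pics/s19.png

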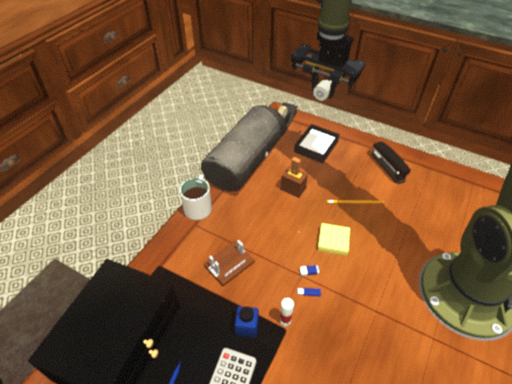

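```bash
python3 - <<'E'
from h import *
d=load('w19');crop(d,190,110,340,260,5,'c19')
for n,u,v,z in [('rim TL',212,123.5,.034),('rim TR',312.5,123.5,.034),('rim L',213,200,.034),('rim R',311,200,.034)]: print(n,wz(d,u,v,z).round(4))
P=cloud(d)
for u,v in [(380,100),(400,150),(440,160),(405,210),(380,220),(90,200),(30,180)]: print(u,v,P[v,u].round(3))
dt=load('top3')
Pt=cloud(dt)
m=(Pt[...,2]>.05)&(Pt[...,1]<-.2)&(Pt[...,1]>-.42)&(Pt[...,0]>.5)
print('tall stuff near tray: min x',Pt[m][:,0].min() if m.any() else None, Pt[m][:,2].max())
E
```

```text
rim TL [ 0.4876 -0.2418  0.034 ]
rim TR [ 0.5894 -0.2451  0.034 ]
rim L [ 0.4826 -0.3233  0.034 ]
rim R [ 0.5887 -0.3267  0.034 ]
380 100 [ 0.64  -0.222  0.083]
400 150 [ 0.652 -0.262  0.103]
440 160 [ 0.679 -0.269  0.117]
405 210 [ 0.677 -0.329  0.066]
380 220 [ 0.668 -0.356  0.025]
90 200 [ 0.33  -0.33  -0.001]
30 180 [ 0.272 -0.301  0.009]
tall stuff near tray: min x 0.6362644372650721 0.12823966940006737
```

View pics/c19.png

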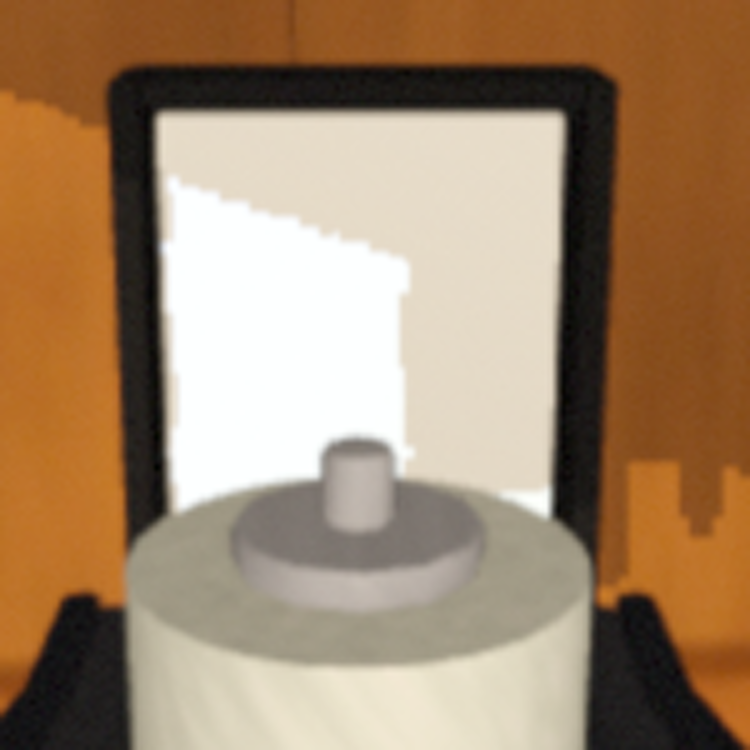

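```bash
python3 - <<'E'
from h import *
for tag in ['w19','top3','top0']:
    P=cloud(load(tag)).reshape(-1,3)
    for y in np.arange(-.36,-.2,.02):
        m=(abs(P[:,1]-y)<.01)&(P[:,0]>.6)&(P[:,0]<.72)&(P[:,2]<.14)
        q=P[m]
        r=[ (round(q[q[:,2]>h][:,0].min(),3) if (q[:,2]>h).any() else None) for h in (.06,.08,.095,.11)]
        print(tag,round(y,2),r)
E
```

```text
w19 -0.36 [np.float64(0.678), None, None, None]
w19 -0.34 [np.float64(0.677), None, None, None]
w19 -0.32 [np.float64(0.676), None, None, None]
w19 -0.3 [None, None, None, None]
w19 -0.28 [np.float64(0.635), np.float64(0.638), np.float64(0.646), np.float64(0.661)]
w19 -0.26 [np.float64(0.635), np.float64(0.638), np.float64(0.645), np.float64(0.66)]
w19 -0.24 [np.float64(0.635), np.float64(0.638), np.float64(0.645), np.float64(0.66)]
w19 -0.22 [np.float64(0.635), np.float64(0.638), np.float64(0.645), np.float64(0.66)]
top3 -0.36 [np.float64(0.681), None, None, None]
top3 -0.34 [np.float64(0.679), None, None, None]
top3 -0.32 [np.float64(0.678), None, None, None]
top3 -0.3 [None, None, None, None]
top3 -0.28 [np.float64(0.637), np.float64(0.641), np.float64(0.647), np.float64(0.662)]
top3 -0.26 [np.float64(0.636), np.float64(0.639), np.float64(0.646), np.float64(0.659)]
top3 -0.24 [np.float64(0.637), np.float64(0.639), np.float64(0.646), np.float64(0.658)]
top3 -0.22 [np.float64(0.638), np.float64(0.64), np.float64(0.646), np.float64(0.655)]
top0 -0.36 [np.float64(0.679), None, None, None]
top0 -0.34 [np.float64(0.679), np.float64(0.687), None, None]
top0 -0.32 [np.float64(0.678), None, None, None]
top0 -0.3 [None, None, None, None]
top0 -0.28 [np.float64(0.637), np.float64(0.639), np.float64(0.649), np.float64(0.664)]
top0 -0.26 [np.float64(0.636), np.float64(0.639), np.float64(0.646), np.float64(0.656)]
top0 -0.24 [np.float64(0.637), np.float64(0.641), np.float64(0.646), np.float64(0.658)]
top0 -0.22 [np.float64(0.637), np.float64(0.638), np.float64(0.646), np.float64(0.658)]
```

```bash
python3 -m pendant '[[[0,0,0],[-0.001,-0.0005,0.03],1],[[0,0,0],[0,0,0.04],1],[[0,0,0],[0,0,0.04],1],[[0,0,0],[0,0,0.035],1],[[0,0,0],[0,0,0.02],1],[[0,0,0],[0,0,0.008],1],[[0,0,0],[0,0,0],1],[[0,0,0],[0,0,0],1]]'
python3 - <<'E'
from h import *
go([.536,-.2905,.0305],88.2)
d=grab('wrist','w20')
E
```

```text
time: 27.32
position: [0.5365, -0.2924, 0.0476]
tool_rot: [2.253, 2.186, 0.001]
ft_force: [-1.0, -0.4, -2.2]
grip_width: 0.496
t 27.32 pos [ 0.5365 -0.2924  0.0476] yaw 88.26 tilt [ 0.002 -0.001 -1.   ] grip 0.496 F [-1.  -0.4 -2.2]
shift tool (mm) [ 1.9 -0.6 17.1] ('turn rz', np.float64(0.06))
```

View pics/w20.png

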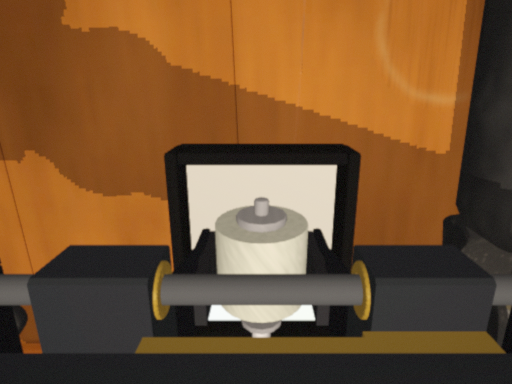

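```bash
python3 -m pendant '[[[0,0,0],[0.001,0,0.006],1],[[0,0,0],[0,0,0.004],1],[[0,0,0],[0,0,0.003],1],[[0,0,0],[0,0,0.002],1],[[0,0,0],[0,0,0],1],[[0,0,0],[0,0,0],1]]'
python3 -m pendant '[[[0,0,0],[0,0,0.001],1],[[0,0,0],[0,0,0],1],[[0,0,0],[0,0,0],1]]'
```

```text
time: 28.12
position: [0.5355, -0.291, 0.0311]
tool_rot: [2.255, 2.187, -0.0]
ft_force: [-0.4, 0.0, -1.3]
grip_width: 0.498
time: 28.5
position: [0.5356, -0.2908, 0.0307]
tool_rot: [2.255, 2.187, -0.0]
ft_force: [-2.3, 1.1, 6.1]
grip_width: 0.499
```

```bash
python3 -m pendant '[[[0,0,0],[0,0,0],-0.05],[[0,0,0],[0,0,0],-0.12],[[0,0,0],[0,0,0],-0.15],[[0,0,0],[0,0,0],-0.15],[[0,0,0],[0,0,0],-0.15]]'
python3 - <<'E'
from h import *
go([.5355,-.2908,.0305],88.2)
d=grab('wrist','w21')
E
```

```text
time: 29.12
position: [0.5354, -0.291, 0.03]
tool_rot: [2.255, 2.187, -0.0]
ft_force: [-0.2, 0.1, -0.4]
grip_width: 0.574
t 29.12 pos [ 0.5354 -0.291   0.03  ] yaw 88.26 tilt [-0. -0. -1.] grip 0.574 F [-0.2  0.1 -0.4]
shift tool (mm) [ 0.2  0.1 -0.5] ('turn rz', np.float64(0.06))
```

View pics/w21.png

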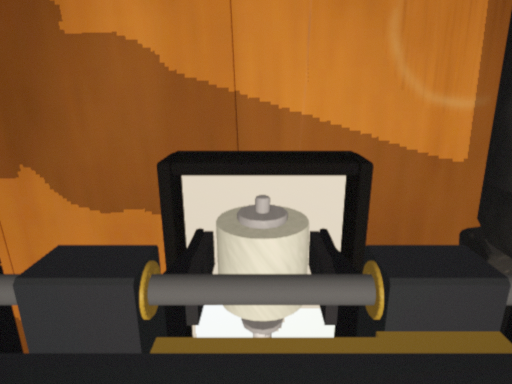

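Released, with the roll resting between the open fingers. I'll rise straight up.

```bash
python3 -m pendant '[[[0,0,0],[0,0,-0.01],-0.15],[[0,0,0],[0,0,-0.02],-0.15],[[0,0,0],[0,0,-0.03],-0.15],[[0,0,0],[0,0,-0.04],-0.15],[[0,0,0],[0,0,-0.05],-0.15],[[0,0,0],[0,0,-0.05],-0.15],[[0,0,0],[0,0,0],-0.15],[[0,0,0],[0,0,0],-0.15]]'
python3 - <<'E'
from h import *
go([.5355,-.2908,.0305],88.2)
d=grab('wrist','w22')
E
python3 -m pendant '[[[0,0,0],[-0.02,-0.05,-0.02],-0.15],[[0,0,0],[-0.02,-0.05,0],-0.15],[[0,0,0],[0,-0.04,0],-0.15],[[0,0,0],[0,0,0],-0.15],[[0,0,0],[0,0,0],-0.15]]'
python3 - <<'E'
from h import *
d=grab('top','top22');crop(d,275,90,425,240,5,'t22c');s=grab('scene','s22')
E
```

```text
time: 30.18
position: [0.5354, -0.2908, 0.2309]
tool_rot: [2.254, 2.187, -0.0]
ft_force: [-0.1, 0.0, -0.8]
grip_width: 0.579
t 30.18 pos [ 0.5354 -0.2908  0.2309] yaw 88.27 tilt [ 0.001 -0.001 -1.   ] grip 0.579 F [-0.1  0.  -0.8]
shift tool (mm) [ 2.000e-01 -0.000e+00  2.004e+02] ('turn rz', np.float64(0.07))
time: 30.85
position: [0.3946, -0.3261, 0.2494]
tool_rot: [-2.254, -2.187, -0.001]
ft_force: [1.1, 0.2, 0.4]
grip_width: 0.572
```

View pics/w22.png

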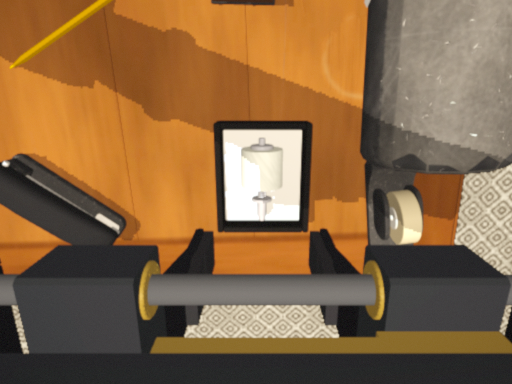

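View pics/top22.png

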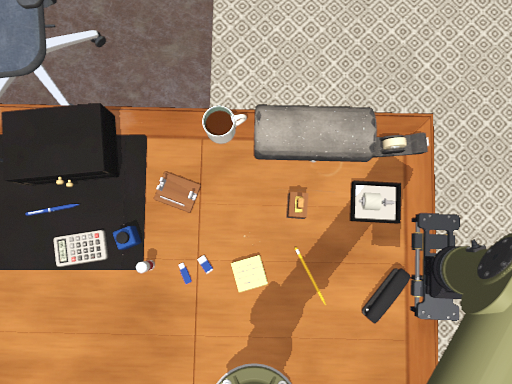

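View pics/s22.png

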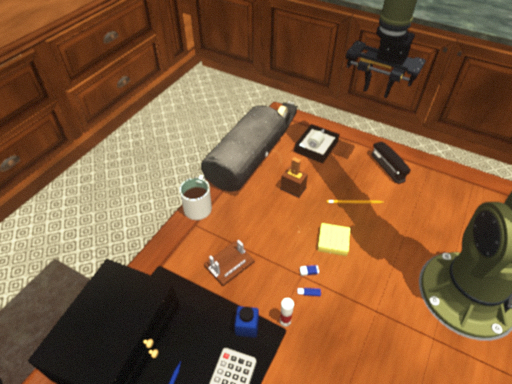

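The roll lies flat in the tray and the key stands in its block. One quick numeric check, then I'll hand in.

```bash
python3 - <<'E'
from h import *
d=load('w22');P=cloud(d)
for v in (152,165,178,188): print('ridge',P[v,262].round(4))
a=load('top0');b=load('top22')
Pa,Pb=cloud(a),cloud(b)
for n,(x0,x1,y0,y1,h) in dict(mug=(200,250,100,145,.06),glue=(130,160,255,280,.06),ink=(105,145,220,255,.05),key=(280,315,175,225,.117)).items():
    f=lambda P:np.median(P[y0:y1,x0:x1][(P[y0:y1,x0:x1,2]>h)&(P[y0:y1,x0:x1,2]<.14)],0).round(4)
    print(n,f(Pa),f(Pb))
order.close_job()
E
```

```text
ridge [ 0.5366 -0.2711  0.0618]
ridge [ 0.5362 -0.2833  0.0659]
ridge [ 0.5358 -0.2966  0.0657]
ridge [ 0.5355 -0.3074  0.0647]
mug [0.7387 0.098  0.0823] [0.7386 0.0991 0.0816]
glue [0.3623 0.2769 0.0897] [0.363  0.2769 0.0894]
ink [0.4319 0.3309 0.06  ] [0.4319 0.3309 0.0606]
key [ 0.5233 -0.0997  0.1227] [ 0.5243 -0.0995  0.1224]
the job is handed in; nothing more can be done
```

The job is done and handed in at about 31 s, well inside the 69 s limit; no verdict was reported.

**What I did:**
- I took the fork key and pressed the sprung end in until the pin was visibly out of its hole, at about 5.4 N.
- I drew the end about 20 mm to the front and eased the fork fully off. The last pictures showed it sprung out, with the pin well in front of the post.
- I stood the key back in its block, then lifted the roll out and laid it in the memo tray.

**Last checks:**
- **Roll:** it lies level on the slips, with its top at about 65 mm, so its middle is at about 43 mm. It is about 13–15 mm from the tray's centre along y, inside the 48 mm limit. One reading near the roll's end gave 62 mm instead of 65; I took this as an edge pixel.
- **Key:** it is upright, its handle top within 1 mm of where it started.
- **Bystanders:** the mug, glue stick and ink bottle moved by no more than about 1 mm, which is within camera noise.
- **Arm:** the gripper is well clear of everything.

No check failed. The top and wrist cameras disagreed by about 2 mm on the stand's position, which is within the stated calibration. I allowed for it when lowering the fork over the neck.

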